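# Sort the stripped-down cell and pump hardware

### The job

Sort the hardware left from stripping the cell stack and its pump: put the two steel nuts in the blue tray and the two brass hose connectors in the yellow tray, one to a bay, and the black pump rotor in the white tray. Leave every part standing upright on its tray's floor, and do not disturb the beaker and the bottle.

Things in the scene. Friction and masses are not known exactly. Their poses are not given: they have to be found in the camera images.
- nut_long: Steel hexagonal coupling nut, loose, standing on end, dark bore in its top. 36 mm across the flats (42 mm over the corners), 56 mm high, about 260 g. Origin: centre of its lower end, z up its axis; one pair of flats faces its own +x and -x, the other pairs are 60 degrees round from it. The taller of the two nuts.
- nut_short: Steel hexagonal coupling nut, loose, standing on end, dark bore in its top. 36 mm across the flats (42 mm over the corners), 46 mm high, about 210 g. Origin: centre of its lower end, z up its axis; one pair of flats faces its own +x and -x, the other pairs are 60 degrees round from it. The shorter of the two nuts.
- connector_thin: Brass hose connector, loose, standing upright: a hexagonal foot 36 mm across the flats and 22 mm high (one pair of flats faces its own +x and -x), and above it a round, slightly ribbed stem 18 mm in diameter up to 64 mm above the bench, about 160 g. The thin-stemmed one of the two. Origin: centre of the underside, z up its axis.
- connector_wide: Brass hose connector, loose, standing upright: a hexagonal foot 36 mm across the flats and 22 mm high (one pair of flats faces its own +x and -x), and above it a round, slightly ribbed stem 26 mm in diameter up to 64 mm above the bench, about 190 g. The thick-stemmed one of the two. Origin: centre of the underside, z up its axis.
- rotor: Black plastic pump rotor, loose: a plain drum 48 mm in diameter and 46 mm high, standing on its flat end, with three white roller ends and a small steel hub on its top; about 120 g. Origin: centre of the underside, z up its axis.
- tray_blue: Blue low open plastic tray, for the nuts. Fixed to the bench, it stays put. Outer size 70 (x) by 136 (y) by 18 mm high, walls, floor and divider 4 mm thick; one divider across the middle (at y = 0) leaves two equal bays, each 62 mm in x by 62 mm in y, centred at y = +33 and y = -33 mm, x = 0. Origin: centre of the underside; the bay floor is at z = 4 mm; z up.
- tray_yellow: Yellow low open plastic tray, for the brass connectors. Fixed to the bench, it stays put. Outer size 70 (x) by 136 (y) by 18 mm high, walls, floor and divider 4 mm thick; one divider across the middle (at y = 0) leaves two equal bays, each 62 mm in x by 62 mm in y, centred at y = +33 and y = -33 mm, x = 0. Origin: centre of the underside; the bay floor is at z = 4 mm; z up.
- tray_white: White low open plastic tray without divider, for the rotor. Fixed to the bench, it stays put. Outer size 80 by 80 by 18 mm high, walls and floor 4 mm thick, one bay 72 by 72 mm. Origin: centre of the underside; the inner floor is at z = 4 mm; z up.
- beaker: Bystander: green glass beaker, loose, empty, 66 mm in diameter at the rim and 85 mm high, beyond the trays. Origin: centre of the underside, z up.
- bottle: Bystander: brown closed bottle with a red cap, loose, 60 mm in diameter and 130 mm high, on the robot's left. Origin: centre of the underside, z up.
Things that resemble listed ones, but are neither listed nor needed, are in the scene too. Leave any purple look-alike of the rotor alone.

How it is judged:
By the outcome, as a careful person would: the job done as asked, in the order asked, and still so for the second after the job is handed in, with the robot touching nothing.
It also fails if it takes over 115 s, if anything falls off the work surface, if the arm or the gripper's body presses on something with over 40 N, if the wrist force passes 120 N, or if a joint passes its speed limit or range.

### The arm

A 7-joint arm with a two-finger parallel gripper is mounted at the origin on the work surface. World frame = base frame: x ahead of the robot, y to its left, z up, the work surface at z = 0. Lengths are in m, angles in rad, forces in N, time in s.
With the tool pointing down it reaches from about 0.425 to 0.875 m from the base axis. Payload 8.4 kg.
Tool frame: the origin (TCP) lies midway between the tips of the shut fingers; the grasp point (between the pads) lies ctrl.grip_depth behind it (ctrl.grip_depth is the distance from the TCP to the grasp point, in m); z points along the fingers, x is the direction in which the jaws open and shut, and the axes are right-handed (so a half turn about z gives the same grasp; the last joint's range is limited). The gripper opens to 87 mm and grips with 3 to 60 N. Pads are 19 mm wide; open, the fingers measure 117 mm over their backs; the gripper's body (75 mm by 190 mm) begins 51 mm behind the grasp point.
Start: joints at [-1.403, 0.333, 0.04, 1.465, -0.013, 1.343, -0.059], TCP at [0.171, 0.627, 0.223] pointing down, gripper open.
Joint ranges: [-2.58, 2.58], [-0.38, 2.09], [-1.3, 1.39], [0.25, 2.4], [-1.5, 4.64], [0.08, 2.09], [-2.65, 2.65]. Speed limits (rad/s): [2.22, 2.22, 2.79, 2.79, 3.14, 3.14, 3.14].

### API

Orientations are given as [roll, pitch, yaw] about the fixed x, y, z axes, in that order (R = Rz(yaw) Ry(pitch) Rx(roll)).
In Python, from cell import sense, viewer, job, ctrl gives the robot as it stands. The module is installed in compiled form; this text tells all that it offers.
- The arm moves only by the tool play_rows, never from a script. Its argument "commands" is a list of rows, each an object of numbers: "hand": the opening, from -1 (shut) to 1 (fully open); "dx", "dy", "dz": the shift along the world's x, y, z each as a share of 0.5 m, from -1 to 1; "wx", "wy", "wz": the turn, a rotation vector about the world's x, y, z each as a share of 90 degrees, from -1 to 1. In form: [{"hand": .., "dx": .., "dy": .., "dz": .., "wx": .., "wy": .., "wz": ..}, ...]. A call has 1 to 20 rows; each row shifts and turns the pose as measured when the row begins; what a row does not reach is not made up. A row lasts 1/10 s, in which the tool goes at most 50 mm and 8.59 degrees, less where a joint would pass 70% of its speed; a pose out of reach is approached as far as the arm can. A call with a number of a shift or a turn outside -1 to 1 is refused whole. A call with a gripper value outside its range is refused whole. The fingers move at their own pace and stop on an object; "newtons" is the grip in N (left out, the last holds). Time passes only in rows, so rows that do not move let the fingers close. It gives the time, the measured TCP pose, the force and the opening at its end, in the units of the state.
- sense(): the state, without advancing time (a new reading comes with each control period).
- viewer.snapshot(name): name is "scene" or "top" or "wrist"; returns a dict with "pixels" (384x512x3 uint8, red, green, blue), "camera_matrix" (3x3 intrinsics, pixels), "R" (3x3) and "t" (3): a world point X has camera coordinates R X + t. Camera axes: x right, y down, z forward; pixel columns grow to the right and rows downward; lengths in m; the calibration is good to about 2 mm. A picture is of the moment at which its call begins. There is no depth.
- job.sign_off(): hands the job in, once; it reports no verdict.
Trained networks look in a picture, given as the dict that the camera call returned (one of the last four; its "shot" number tells which), for a name from the list of things; names that differ only in an ending like _2 or _b are one class to them, and where a whole thing is asked for, a point or a joint stands for the part that bears it (a point fixed in the world has none). Each returns a list of dicts, best first, with "score" (0 to 1); they miss things now and then, are a little off and sometimes report something else, mostly with a low value. They report only what shows in the picture. A call takes as long as a camera call. They do not tell look-alikes from the thing itself.
- viewer.cut_out(picture, name): "pixels" (384x512 bool, what is visible of it) and "bbox" ([left, top, right, bottom] in pixels, round what is visible of it).
The state is a dict: "t": time; "joint_positions": joint angles; "qd": joint speeds; "effort": joint torques, N m; "ee_pos": TCP position; "ee_rot": TCP orientation; "force": force on the tool from outside, world axes, zero at the start; "ft_torque": the same for the moment, N m; "gripper_width": finger opening in m.
Only numpy, scipy, OpenCV 4.12 (cv2) and the standard library are available. Lean on these libraries where they do the work, as an engineer would, in place of code of your own. Each camera call takes 0.05 s, during which the arm holds its last target.

## Working session

There is one attempt and no reset: what is moved stays moved. The work goes in short steps, Python scripts to look and compute and a tool call to move; the robot and the scene stay as the last step left them, time stands still between calls to the robot, and variables do not carry over. Pictures are saved under pics/ and viewed, and the job is handed in when it is done.

Besides the shell and the picture viewer there is one more tool, called as name([rows], argument=value, ...), one row to a line, values as JSON. play_rows: Moves the arm, as the interface text tells. Shift numbers are shares of 0.5 m and turn numbers shares of 90 degrees, none past 1 either way. Its arguments: {"type":"object","properties":{"commands":{"type":"array"},"newtons":{"type":"number"}},"required":["commands"]}

```bash
mkdir -p pics; cat > h.py <<'E'
from cell import sense, viewer, job, ctrl
import numpy as np, cv2
def save(p,n,crop=None,k=1):
    im=p["pixels"][...,::-1].copy()
    if crop: l,t,r,b=crop; im=im[t:b,l:r]
    if k!=1: im=cv2.resize(im,None,fx=k,fy=k,interpolation=cv2.INTER_CUBIC)
    cv2.imwrite("pics/"+n+".png",im)
def ray(p,u,v,z):
    K=np.array(p["camera_matrix"]);R=np.array(p["R"]);t=np.array(p["t"])
    c=-R.T@t; d=R.T@np.linalg.solve(K,[u,v,1.]); return c+d*(z-c[2])/d[2]
def proj(p,X):
    K=np.array(p["camera_matrix"]);x=K@(np.array(p["R"])@np.array(X)+np.array(p["t"])); return x[:2]/x[2]
E
python3 - <<'E'
from h import *
s=sense();print(s['t'],s['ee_pos'],s['ee_rot'],s['gripper_width'],s['force'],ctrl.grip_depth)
for n in("top","scene"):
    p=viewer.snapshot(n);save(p,n+"0",None,1.5);
    print(n,np.round(p["camera_matrix"],1).tolist(),np.round(p["R"],3).tolist(),np.round(p["t"],3).tolist())
    for o in "nut_long nut_short connector_thin connector_wide rotor tray_blue tray_yellow tray_white beaker bottle".split():
        print(o,[(round(d["score"],2),list(map(int,d["bbox"]))) for d in viewer.cut_out(p,o)][:4])
E
```

```text
0.0 [0.17126711 0.62655304 0.22166015] [3.14148955e+00 1.59360954e-03 1.30398488e+00] 0.08712951891457187 [-1.04332758  0.34315271  1.2828079 ] 0.0187
top [[435.2, 0.0, 253.3], [0.0, 435.2, 184.6], [0.0, 0.0, 1.0]] [[0.023, -1.0, -0.006], [-0.997, -0.022, -0.073], [0.073, 0.008, -0.997]] [0.092, 0.584, 1.144]
nut_long [(0.45, [283, 230, 295, 242])]
nut_short [(0.64, [188, 221, 202, 237])]
connector_thin [(0.61, [387, 238, 404, 253])]
connector_wide [(0.72, [341, 221, 357, 236])]
rotor [(0.81, [251, 259, 268, 278]), (0.68, [236, 219, 256, 243]), (0.17, [283, 230, 292, 240])]
tray_blue [(0.68, [184, 164, 236, 195])]
tray_yellow [(0.75, [278, 161, 329, 192])]
tray_white [(0.78, [369, 164, 401, 202])]
beaker []
bottle [(0.74, [108, 191, 139, 216])]
scene [[443.8, 0.0, 260.5], [0.0, 443.8, 202.4], [0.0, 0.0, 1.0]] [[0.489, 0.872, 0.016], [0.71, -0.387, -0.589], [-0.507, 0.299, -0.808]] [-0.367, -0.358, 1.439]
nut_long [(0.53, [202, 167, 218, 192])]
nut_short [(0.74, [278, 143, 298, 164])]
connector_thin [(0.7, [94, 207, 113, 229]), (0.5, [235, 156, 252, 179]), (0.21, [312, 228, 341, 267])]
connector_wide [(0.67, [147, 196, 162, 222])]
rotor [(0.79, [212, 139, 227, 164]), (0.71, [237, 159, 251, 180])]
tray_blue [(0.91, [276, 169, 335, 211])]
tray_yellow [(0.9, [194, 215, 252, 256])]
tray_white [(0.64, [115, 248, 158, 294]), (0.33, [145, 196, 163, 220])]
beaker [(0.72, [313, 231, 343, 269])]
bottle [(0.71, [344, 111, 369, 151])]
```

View pics/top0.png

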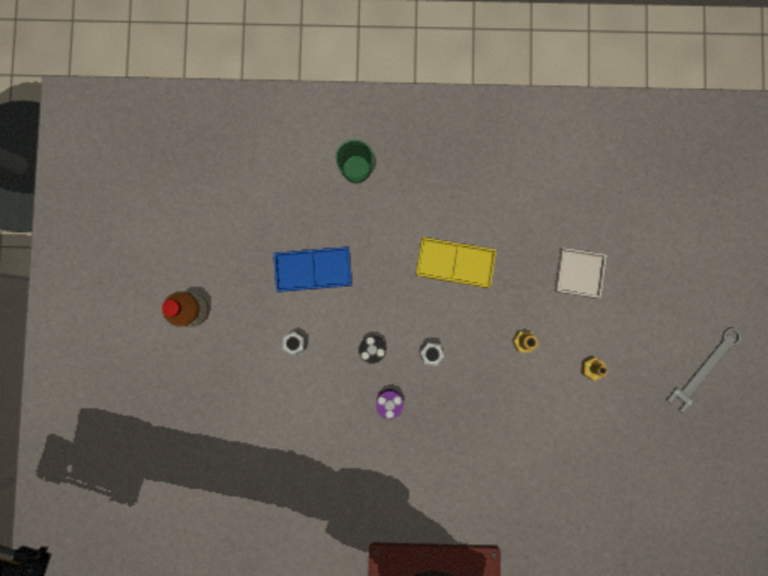

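View pics/scene0.png

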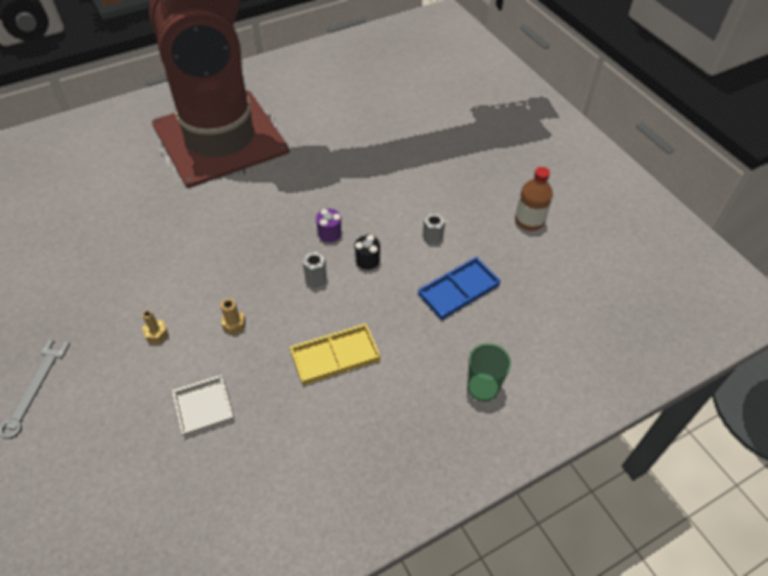

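The top view (enlarged 1.5x) shows the nuts at (293,343) and (432,353), the brass connectors at (525,342) and (595,369), the black rotor at (372,348) and a purple look-alike at (389,404). The trays are blue at (313,269), yellow at (456,262) and white at (582,272). The beaker is at (355,160) and the bottle at (181,308). A wrench lies on the right and isn't needed.

```bash
python3 - <<'E'
from h import *
p=viewer.snapshot("top")
for n,u,v,z in [("nutL",293,343,.05),("nutR",432,353,.05),("rotor",372,348,.046),("purple",389,404,.046),("connL",525,342,.06),("connR",598,369,.06),("blue",313,269,.018),("yel",456,262,.018),("white",582,272,.018),("beaker",355,160,.04),("bottlecap",171,309,.13)]:
    print(n,np.round(ray(p,u/1.5,v/1.5,z),3))
w=viewer.snapshot("wrist");save(w,"w0")
s=sense();c=-np.array(w["R"]).T@w["t"];print(c,s['ee_pos'],np.round(w["R"],3))
E
```

```text
nutL [0.462 0.252 0.05 ]
nutR [0.45  0.012 0.05 ]
rotor [0.456 0.116 0.046]
purple [0.361 0.084 0.046]
connL [ 0.473 -0.146  0.06 ]
connR [ 0.43  -0.271  0.06 ]
blue [0.594 0.225 0.018]
yel [ 0.612 -0.031  0.018]
white [ 0.599 -0.256  0.018]
beaker [0.789 0.154 0.04 ]
bottlecap [0.514 0.441 0.13 ]
[0.0938819  0.6475982  0.38347278] [0.1713437  0.62696958 0.22252776] [[ 0.263  0.965 -0.001]
 [ 0.922 -0.251  0.295]
 [ 0.285 -0.078 -0.955]]
```

View pics/w0.png

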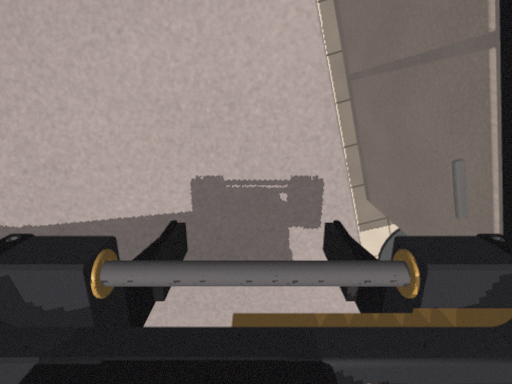

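play_rows([
  {"hand": 1, "dx": 0.058, "dy": -0.075, "dz": 0, "wx": 0, "wy": 0, "wz": -0.051},
  {"hand": 1, "dx": 0.058, "dy": -0.075, "dz": 0, "wx": 0, "wy": 0, "wz": -0.051},
  {"hand": 1, "dx": 0.058, "dy": -0.075, "dz": 0, "wx": 0, "wy": 0, "wz": -0.051},
  {"hand": 1, "dx": 0.058, "dy": -0.075, "dz": 0, "wx": 0, "wy": 0, "wz": -0.051},
  {"hand": 1, "dx": 0.058, "dy": -0.075, "dz": 0, "wx": 0, "wy": 0, "wz": -0.051},
  {"hand": 1, "dx": 0.058, "dy": -0.075, "dz": 0, "wx": 0, "wy": 0, "wz": -0.051},
  {"hand": 1, "dx": 0.058, "dy": -0.075, "dz": 0, "wx": 0, "wy": 0, "wz": -0.051},
  {"hand": 1, "dx": 0.058, "dy": -0.075, "dz": 0, "wx": 0, "wy": 0, "wz": -0.051},
  {"hand": 1, "dx": 0.058, "dy": -0.075, "dz": 0, "wx": 0, "wy": 0, "wz": -0.051},
  {"hand": 1, "dx": 0.058, "dy": -0.075, "dz": 0, "wx": 0, "wy": 0, "wz": -0.051},
  {"hand": 1, "dx": 0, "dy": 0, "dz": 0, "wx": 0, "wy": 0, "wz": 0},
], newtons=30)

```text
t: 2.3
ee_pos: [0.4664, 0.2354, 0.2234]
ee_rot: [-3.138, -0.006, 0.473]
force: [-0.5, 0.3, 0.4]
gripper_width: 0.0869
```

```bash
python3 - <<'E'
from h import *
s=sense();print(s['t'],s['ee_pos'],s['ee_rot'],np.round(s['joint_positions'],2))
w=viewer.snapshot("wrist");save(w,"w1",None,1.5)
for o in "nut_long nut_short rotor tray_blue".split():
    print(o,[(round(d["score"],2),list(map(int,d["bbox"]))) for d in viewer.cut_out(w,o)][:4])
E
```

```text
2.3 [0.46643576 0.23535393 0.2233615 ] [-3.1377039  -0.00567572  0.47317957] [-0.96  0.06  0.43  1.8  -0.03  1.29 -0.05]
nut_long [(0.6, [156, 284, 191, 317])]
nut_short [(0.7, [242, 133, 274, 172])]
rotor [(0.95, [115, 207, 156, 250])]
tray_blue [(0.93, [292, 159, 378, 251]), (0.39, [257, 300, 286, 313])]
```

View pics/w1.png

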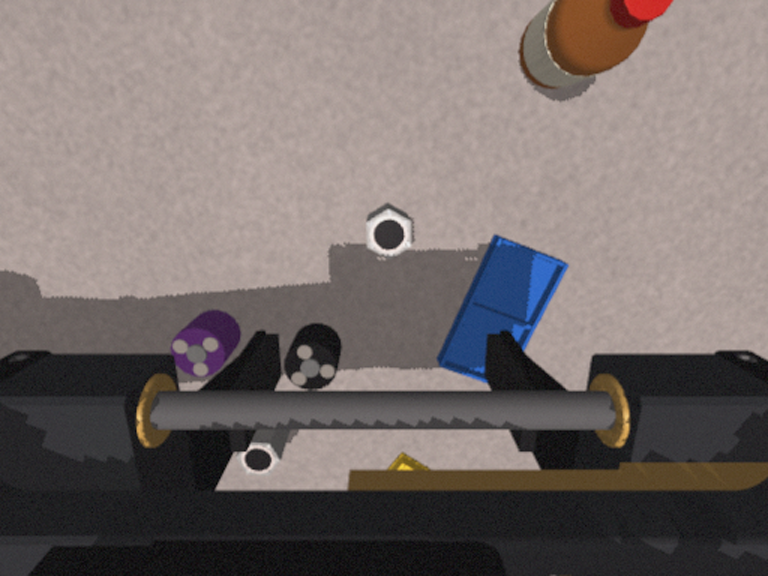

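The wrist view (enlarged 1.5x) shows the left nut at (389,232), with one pair of flats facing left and right. The blue tray is at (503,308), the black rotor at (314,360), the purple one at (205,345) and the other nut at (258,459). I'll fit the models to the silhouettes next.

```bash
cat > fit.py <<'E'
from h import *
from scipy.optimize import minimize
def ring(r,z,n,ph=0): a=np.arange(n)*2*np.pi/n+ph; return np.c_[r*np.cos(a),r*np.sin(a),np.full(n,z)]
def prism(r,z0,z1,n,ph=0): return np.r_[ring(r,z0,n,ph),ring(r,z1,n,ph)]
H=.036/np.sqrt(3)
def box(x,y,h): return np.array([[a*x/2,b*y/2,c] for a in(-1,1) for b in(-1,1) for c in(0,h)])
M=dict(nut_long=[prism(H,0,.056,6,np.pi/6)],nut_short=[prism(H,0,.046,6,np.pi/6)],
 connector_thin=[prism(H,0,.022,6,np.pi/6),prism(.009,.022,.064,24)],connector_wide=[prism(H,0,.022,6,np.pi/6),prism(.013,.022,.064,24)],
 rotor=[prism(.024,0,.046,32)],tray_blue=[box(.07,.136,.018)],tray_yellow=[box(.07,.136,.018)],tray_white=[box(.08,.08,.018)])
def sil(p,parts,q,S=4):
    c,s=np.cos(q[2]),np.sin(q[2]);m=np.zeros((384*S//2*2//1,512*S),np.uint8)[:384*S]
    for P in parts:
        X=P@np.array([[c,s,0],[-s,c,0],[0,0,1]])+[q[0],q[1],0]
        K=np.array(p["camera_matrix"]);Y=(X@np.array(p["R"]).T+p["t"])@K.T;uv=Y[:,:2]/Y[:,2:]
        h=cv2.convexHull(((uv+.5)*S*16-8).astype(np.int32)); cv2.fillConvexPoly(m,h,1,cv2.LINE_8,4)
    return m
def fit(obs,name,q0,yaws,S=4):
    """obs: list (picture, mask)"""
    big=[cv2.resize(m.astype(np.uint8),None,fx=S,fy=S,interpolation=cv2.INTER_LINEAR) if 0 else (cv2.resize(m.astype(np.float32),None,fx=S,fy=S,interpolation=cv2.INTER_LINEAR)>.5).astype(np.uint8) for _,m in obs]
    def cost(q):
        t=0
        for (p,_),b in zip(obs,big):
            s=sil(p,M[name],q,S); t+=1-(s&b).sum()/max(1,(s|b).sum())
        return t/len(obs)
    best=None
    for y in yaws:
        x0=np.array([q0[0],q0[1],y]);r=minimize(cost,x0,method="Nelder-Mead",options=dict(initial_simplex=x0+np.array([[0,0,0],[.01,0,0],[0,.01,0],[0,0,.25]]),maxiter=90))
        if best is None or r.fun<best.fun:best=r
    return np.round(best.x,4),round(best.fun,3)
def mask(p,name,near,z=.03,tol=40):
    u=proj(p,[near[0],near[1],z]);b=[]
    for d in viewer.cut_out(p,name):
        l,t,r,bb=d["bbox"];e=np.hypot((l+r)/2-u[0],(t+bb)/2-u[1])
        if e<tol:b.append((e,d))
    if not b:return None
    d=min(b,key=lambda x:x[0])[1];print(" ",name,round(d["score"],2),list(map(int,d["bbox"])));return d["pixels"]
E
cat > f1.py <<'E'
from fit import *
w=viewer.snapshot("wrist");t=viewer.snapshot("top");s=viewer.snapshot("scene")
pl=dict(wrist=w,top=t,scene=s)
nl=(.462,.252);nr=(.45,.012)
for name,near,yaws in [("nut_short",nl,(.2,.7)),("nut_long",nr,(.2,.7)),("rotor",(.456,.116),(0,)),("tray_blue",(.594,.225),(-.05,.1))]:
    ob={}
    for k,p in pl.items():
        m=mask(p,name,near,tol=18 if k!="wrist" else 40)
        if m is not None: ob[k]=(p,m)
    for nm in ([name] if 'nut' not in name else ["nut_short","nut_long"]):
        print(nm,near,"all",fit(list(ob.values()),nm,near,yaws),{k:fit([o],nm,near,yaws) for k,o in ob.items()})
E
python3 f1.py
```

```text
nut_short 0.68 [241, 141, 276, 183]
  nut_short 0.57 [279, 142, 298, 163]
nut_short (0.462, 0.252) all (array([0.4625, 0.2545, 0.4957]), np.float64(0.082)) {'wrist': (array([0.4632, 0.2545, 0.49  ]), np.float64(0.051)), 'scene': (array([0.4604, 0.2545, 0.4021]), np.float64(0.083))}
nut_long (0.462, 0.252) all (array([0.463 , 0.2537, 0.4421]), np.float64(0.126)) {'wrist': (array([0.4623, 0.2559, 0.4678]), np.float64(0.118)), 'scene': (array([0.4648, 0.2509, 0.4379]), np.float64(0.109))}
  nut_long 0.78 [157, 284, 190, 320]
  nut_long 0.46 [280, 226, 295, 240]
  nut_long 0.68 [200, 168, 218, 194]
nut_short (0.45, 0.012) all (array([0.4498, 0.0113, 0.979 ]), np.float64(0.18)) {'wrist': (array([0.4527, 0.0038, 1.0206]), np.float64(0.13)), 'top': (array([ 0.4494,  0.0112, -0.2084]), np.float64(0.08)), 'scene': (array([0.4461, 0.0133, 0.9094]), np.float64(0.106))}
nut_long (0.45, 0.012) all (array([0.4503, 0.0118, 0.9613]), np.float64(0.12)) {'wrist': (array([0.4514, 0.0129, 1.0092]), np.float64(0.202)), 'top': (array([0.4498, 0.0114, 0.8842]), np.float64(0.074)), 'scene': (array([0.4494, 0.0121, 0.9386]), np.float64(0.048))}
  rotor 0.73 [189, 223, 228, 262]
  rotor 0.61 [236, 223, 255, 243]
  rotor 0.57 [234, 158, 250, 180]
rotor (0.456, 0.116) all (array([0.4554, 0.1162, 0.0903]), np.float64(0.118)) {'wrist': (array([0.4556, 0.1173, 0.1345]), np.float64(0.129)), 'top': (array([0.455 , 0.1164, 0.1905]), np.float64(0.096)), 'scene': (array([0.454, 0.116, 0.209]), np.float64(0.103))}
  tray_blue 0.83 [291, 166, 379, 258]
  tray_blue 0.9 [276, 169, 334, 213]
tray_blue (0.594, 0.225) all (array([0.5951, 0.2285, 0.1002]), np.float64(0.112)) {'wrist': (array([0.5951, 0.2293, 0.0985]), np.float64(0.183)), 'scene': (array([0.5953, 0.2278, 0.1062]), np.float64(0.033))}
```

```bash
python3 -c "
from h import *
s=sense();print(s['t'],s['ee_pos'],s['ee_rot'],np.round(s['joint_positions'],2))"
```

```text
3.3 [0.462524   0.24188815 0.22278382] [-3.13576607 -0.00429967  0.48551314] [-0.96  0.06  0.42  1.8  -0.03  1.29 -0.05]
```

play_rows([
  {"hand": 1, "dx": 0, "dy": 0.025, "dz": -0.05, "wx": 0, "wy": 0, "wz": 0},
  {"hand": 1, "dx": 0, "dy": 0, "dz": -0.08, "wx": 0, "wy": 0, "wz": 0},
  {"hand": 1, "dx": 0, "dy": 0, "dz": -0.08, "wx": 0, "wy": 0, "wz": 0},
  {"hand": 1, "dx": 0, "dy": 0, "dz": -0.05, "wx": 0, "wy": 0, "wz": 0},
  {"hand": 1, "dx": 0, "dy": 0, "dz": 0, "wx": 0, "wy": 0, "wz": 0},
  {"hand": 1, "dx": 0, "dy": 0, "dz": 0, "wx": 0, "wy": 0, "wz": 0},
])

```text
t: 3.9
ee_pos: [0.4636, 0.2553, 0.091]
ee_rot: [-3.135, -0.009, 0.485]
force: [-0.2, -0.7, 0.4]
gripper_width: 0.0866
```

play_rows([
  {"hand": 1, "dx": 0, "dy": 0, "dz": -0.06, "wx": -0.006, "wy": 0.003, "wz": 0},
  {"hand": 1, "dx": 0, "dy": 0, "dz": -0.06, "wx": 0, "wy": 0, "wz": 0},
  {"hand": 1, "dx": 0, "dy": 0, "dz": -0.024, "wx": 0, "wy": 0, "wz": 0},
  {"hand": 1, "dx": 0, "dy": 0, "dz": 0, "wx": 0, "wy": 0, "wz": 0},
  {"hand": 1, "dx": 0, "dy": 0, "dz": 0, "wx": 0, "wy": 0, "wz": 0},
])

```text
t: 4.4
ee_pos: [0.4688, 0.259, 0.0258]
ee_rot: [-3.138, -0.012, 0.485]
force: [-0.0, -0.1, -0.4]
gripper_width: 0.0869
```

```bash
python3 - <<'E'
from h import *
w=viewer.snapshot("wrist");save(w,"w2",None,1.5);s=sense();print(s['ee_pos'],s['ee_rot'])
E
```

```text
[0.4689285  0.2591438  0.02605163] [-3.13806963 -0.01276227  0.48522722]
```

View pics/w2.png

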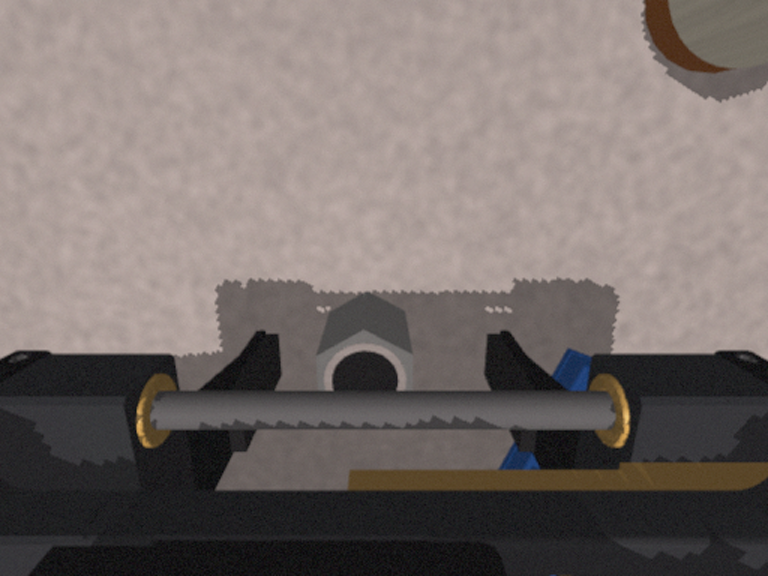

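The nut stands between the fingers at (365,365), a little left of their midline at about 383. The TCP has drifted about 6 mm and sits about 8 mm high, so I'll correct that and then close.

play_rows([
  {"hand": 1, "dx": -0.012, "dy": -0.008, "dz": -0.016, "wx": -0.006, "wy": 0.006, "wz": 0},
  {"hand": 1, "dx": 0, "dy": 0, "dz": 0, "wx": 0, "wy": 0, "wz": 0},
  {"hand": 1, "dx": 0, "dy": 0, "dz": 0, "wx": 0, "wy": 0, "wz": 0},
])

```text
t: 4.75
ee_pos: [0.4639, 0.2559, 0.0203]
ee_rot: [-3.141, -0.003, 0.485]
force: [-0.0, -0.8, -0.2]
gripper_width: 0.0869
```

play_rows([
  {"hand": 1, "dx": -0.002, "dy": -0.003, "dz": -0.004, "wx": 0, "wy": 0, "wz": 0.004},
  {"hand": -1, "dx": 0, "dy": 0, "dz": 0, "wx": 0, "wy": 0, "wz": 0},
  {"hand": -1, "dx": 0, "dy": 0, "dz": 0, "wx": 0, "wy": 0, "wz": 0},
  {"hand": -1, "dx": 0, "dy": 0, "dz": 0, "wx": 0, "wy": 0, "wz": 0},
  {"hand": -1, "dx": 0, "dy": 0, "dz": 0, "wx": 0, "wy": 0, "wz": 0},
  {"hand": -1, "dx": 0, "dy": 0, "dz": 0, "wx": 0, "wy": 0, "wz": 0},
  {"hand": -1, "dx": 0, "dy": 0, "dz": 0, "wx": 0, "wy": 0, "wz": 0},
  {"hand": -1, "dx": 0, "dy": 0, "dz": 0, "wx": 0, "wy": 0, "wz": 0},
])

```text
t: 5.55
ee_pos: [0.4631, 0.2544, 0.0187]
ee_rot: [-3.141, -0.004, 0.492]
force: [-0.2, -0.2, 0.1]
gripper_width: 0.0387
```

play_rows([
  {"hand": -1, "dx": 0, "dy": 0, "dz": 0, "wx": 0, "wy": 0, "wz": 0},
  {"hand": -1, "dx": 0, "dy": 0, "dz": 0, "wx": 0, "wy": 0, "wz": 0},
  {"hand": -1, "dx": 0, "dy": 0, "dz": 0, "wx": 0, "wy": 0, "wz": 0},
])

```text
t: 5.85
ee_pos: [0.4631, 0.2544, 0.0187]
ee_rot: [-3.141, -0.004, 0.492]
force: [0.8, -0.1, -0.7]
gripper_width: 0.0359
```

play_rows([
  {"hand": -1, "dx": 0, "dy": 0, "dz": 0.06, "wx": 0, "wy": 0, "wz": 0},
  {"hand": -1, "dx": 0, "dy": 0, "dz": 0.08, "wx": 0, "wy": 0, "wz": 0},
  {"hand": -1, "dx": 0.04, "dy": 0, "dz": 0, "wx": 0, "wy": 0, "wz": 0},
  {"hand": -1, "dx": 0.08, "dy": 0.007, "dz": 0, "wx": 0, "wy": 0, "wz": 0},
  {"hand": -1, "dx": 0.08, "dy": 0.007, "dz": 0, "wx": 0, "wy": 0, "wz": 0},
  {"hand": -1, "dx": 0.055, "dy": 0, "dz": 0, "wx": 0, "wy": 0, "wz": 0},
  {"hand": -1, "dx": 0, "dy": 0, "dz": 0, "wx": 0, "wy": 0, "wz": 0},
  {"hand": -1, "dx": 0, "dy": 0, "dz": 0, "wx": 0, "wy": 0, "wz": 0},
])

```text
t: 6.65
ee_pos: [0.5916, 0.261, 0.0891]
ee_rot: [-3.141, 0.002, 0.495]
force: [-0.7, -0.2, -3.1]
gripper_width: 0.0356
```

```bash
python3 - <<'E'
from h import *
w=viewer.snapshot("wrist");save(w,"w3",None,1.5);s=sense();print(s['ee_pos'],s['ee_rot'],s['gripper_width'])
E
```

```text
[0.5914612  0.26087818 0.08919757] [-3.14086706e+00  1.55556603e-03  4.95553881e-01] 0.03611618185364864
```

View pics/w3.png

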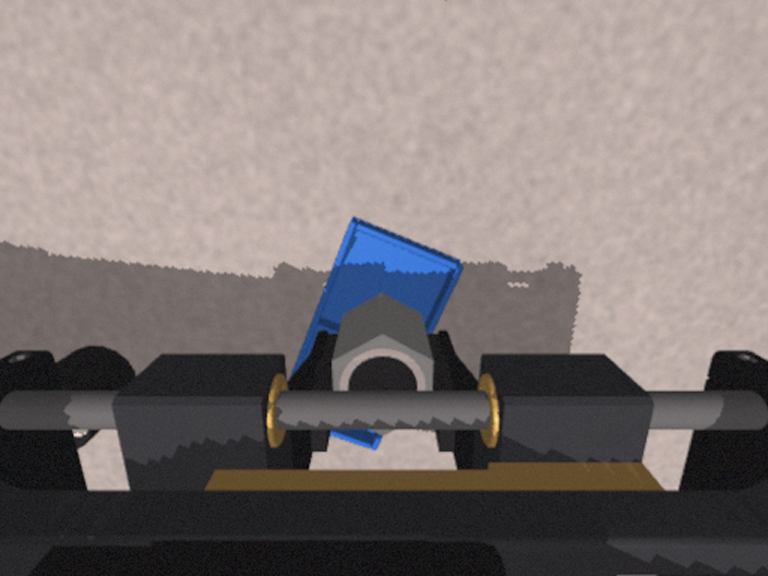

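The wrist view shows the nut held upright between the pads at (383,370), over the blue tray's +y bay.

play_rows([
  {"hand": -1, "dx": 0, "dy": 0, "dz": -0.04, "wx": 0, "wy": 0, "wz": 0},
  {"hand": -1, "dx": 0, "dy": 0, "dz": -0.05, "wx": 0, "wy": 0, "wz": 0},
  {"hand": -1, "dx": 0, "dy": 0, "dz": -0.02, "wx": 0, "wy": 0, "wz": 0},
  {"hand": -1, "dx": 0, "dy": 0, "dz": 0, "wx": 0, "wy": 0, "wz": 0},
])

```text
t: 7.1
ee_pos: [0.5879, 0.262, 0.0333]
ee_rot: [-3.139, 0.002, 0.498]
force: [-0.2, -0.1, -1.0]
gripper_width: 0.0359
```

play_rows([
  {"hand": -1, "dx": 0.007, "dy": -0.001, "dz": -0.012, "wx": 0, "wy": 0, "wz": 0},
  {"hand": -1, "dx": 0.002, "dy": 0, "dz": -0.008, "wx": 0, "wy": 0, "wz": 0},
  {"hand": -1, "dx": 0, "dy": 0, "dz": 0, "wx": 0, "wy": 0, "wz": 0},
])

```text
t: 7.4
ee_pos: [0.5929, 0.2624, 0.0248]
ee_rot: [-3.138, 0.0, 0.499]
force: [-1.0, -0.8, -1.8]
gripper_width: 0.0353
```

play_rows([
  {"hand": -1, "dx": -0.001, "dy": 0, "dz": -0.004, "wx": 0, "wy": 0, "wz": 0},
  {"hand": -1, "dx": 0, "dy": 0, "dz": -0.001, "wx": 0, "wy": 0, "wz": 0},
  {"hand": -1, "dx": 0, "dy": 0, "dz": 0, "wx": 0, "wy": 0, "wz": 0},
])

```text
t: 7.7
ee_pos: [0.5932, 0.2627, 0.0234]
ee_rot: [-3.138, -0.002, 0.498]
force: [-0.9, 0.1, -1.6]
gripper_width: 0.0355
```

play_rows([
  {"hand": -1, "dx": -0.001, "dy": 0, "dz": -0.002, "wx": 0, "wy": 0, "wz": 0},
  {"hand": -1, "dx": 0, "dy": 0, "dz": 0, "wx": 0, "wy": 0, "wz": 0},
  {"hand": 0.4, "dx": 0, "dy": 0, "dz": 0, "wx": 0, "wy": 0, "wz": 0},
  {"hand": 0.4, "dx": 0, "dy": 0, "dz": 0, "wx": 0, "wy": 0, "wz": 0},
  {"hand": 0.4, "dx": 0, "dy": 0, "dz": 0, "wx": 0, "wy": 0, "wz": 0},
  {"hand": 0.4, "dx": 0, "dy": 0, "dz": 0, "wx": 0, "wy": 0, "wz": 0},
  {"hand": 0.4, "dx": 0, "dy": 0, "dz": 0, "wx": 0, "wy": 0, "wz": 0},
])

```text
t: 8.4
ee_pos: [0.5937, 0.2631, 0.0237]
ee_rot: [-3.138, -0.004, 0.498]
force: [-0.6, -0.5, -0.0]
gripper_width: 0.0595
```

play_rows([
  {"hand": 0.4, "dx": 0, "dy": 0, "dz": 0.06, "wx": 0, "wy": 0, "wz": 0},
  {"hand": 0.4, "dx": 0, "dy": 0, "dz": 0.1, "wx": 0, "wy": 0, "wz": 0},
  {"hand": 0.4, "dx": 0, "dy": -0.02, "dz": 0.1, "wx": 0, "wy": 0, "wz": -0.02},
  {"hand": 0.6, "dx": -0.04, "dy": -0.06, "dz": 0.06, "wx": 0, "wy": 0, "wz": -0.06},
  {"hand": 0.6, "dx": -0.05, "dy": -0.08, "dz": 0.03, "wx": 0, "wy": 0, "wz": -0.06},
  {"hand": 0.6, "dx": -0.05, "dy": -0.08, "dz": 0, "wx": 0, "wy": 0, "wz": -0.06},
  {"hand": 0.6, "dx": -0.05, "dy": -0.08, "dz": 0, "wx": 0, "wy": 0, "wz": -0.06},
  {"hand": 0.6, "dx": -0.05, "dy": -0.08, "dz": 0, "wx": 0, "wy": 0, "wz": -0.06},
  {"hand": 0.6, "dx": -0.04, "dy": -0.08, "dz": 0, "wx": 0, "wy": 0, "wz": -0.05},
  {"hand": 0.6, "dx": 0, "dy": -0.02, "dz": 0, "wx": 0, "wy": 0, "wz": 0},
  {"hand": 0.6, "dx": 0, "dy": 0, "dz": 0, "wx": 0, "wy": 0, "wz": 0},
  {"hand": 0.6, "dx": 0, "dy": 0, "dz": 0, "wx": 0, "wy": 0, "wz": 0},
])

```text
t: 9.6
ee_pos: [0.4464, 0.006, 0.2043]
ee_rot: [-3.129, -0.006, -0.105]
force: [0.2, 0.4, 0.3]
gripper_width: 0.0693
```

```bash
cat > f2.py <<'E'
from fit import *
w=viewer.snapshot("wrist");save(w,"w4",None,1.5);s=sense();print(s['t'],s['ee_pos'],s['ee_rot'])
nr=(.45,.012)
for name,near,yaws in [("nut_long",nr,(-.2,.3)),("rotor",(.456,.116),(0,))]:
    m=mask(w,name,near,tol=40)
    if m is not None:
        for nm in ([name] if 'nut' not in name else ["nut_short","nut_long"]): print(nm,fit([(w,m)],nm,near,yaws))
E
python3 f2.py
```

```text
9.65 [0.44659857 0.00625587 0.20432787] [-3.12907823 -0.00591728 -0.103993  ]
  nut_long 0.83 [241, 145, 272, 186]
nut_short (array([0.4509, 0.0113, 0.9115]), np.float64(0.06))
nut_long (array([ 0.4512,  0.0131, -0.1212]), np.float64(0.03))
  rotor 0.65 [227, 50, 273, 101]
rotor (array([0.4561, 0.116 , 0.0073]), np.float64(0.064))
```

View pics/w4.png

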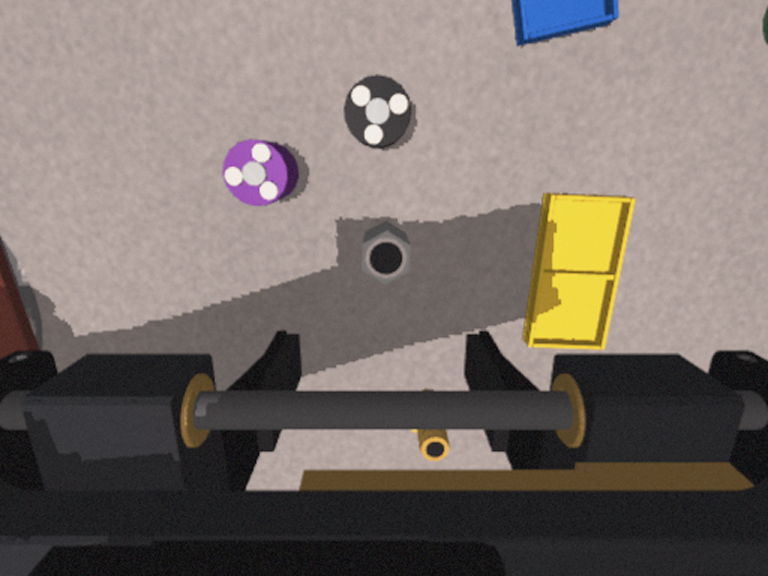

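The wrist view (enlarged 1.5x) shows the long nut at (386,255). The black rotor is at (378,112), the purple one at (258,173), the yellow tray at (580,270) and a connector at (432,440). The model fit confirms this is the tall nut.

play_rows([
  {"hand": 0.6, "dx": 0.009, "dy": 0.012, "dz": -0.05, "wx": -0.008, "wy": 0.004, "wz": 0},
  {"hand": 0.6, "dx": 0, "dy": 0, "dz": -0.08, "wx": 0, "wy": 0, "wz": 0},
  {"hand": 0.6, "dx": 0, "dy": 0, "dz": -0.06, "wx": 0, "wy": 0, "wz": 0},
  {"hand": 0.6, "dx": 0, "dy": 0, "dz": -0.03, "wx": 0, "wy": 0, "wz": 0},
  {"hand": 0.6, "dx": 0, "dy": 0, "dz": 0, "wx": 0, "wy": 0, "wz": 0},
  {"hand": 0.6, "dx": 0, "dy": 0, "dz": 0, "wx": 0, "wy": 0, "wz": 0},
])

```text
t: 10.35
ee_pos: [0.4536, 0.0184, 0.0903]
ee_rot: [3.135, -0.001, -0.092]
force: [0.1, 0.5, 0.9]
gripper_width: 0.0696
```

play_rows([
  {"hand": 0.6, "dx": -0.005, "dy": -0.011, "dz": -0.02, "wx": 0.004, "wy": 0, "wz": -0.012},
  {"hand": 0.6, "dx": 0, "dy": 0, "dz": -0.06, "wx": 0, "wy": 0, "wz": 0},
  {"hand": 0.6, "dx": 0, "dy": 0, "dz": -0.04, "wx": 0, "wy": 0, "wz": 0},
  {"hand": 0.6, "dx": 0, "dy": 0, "dz": 0, "wx": 0, "wy": 0, "wz": 0},
])

```text
t: 10.75
ee_pos: [0.4541, 0.0134, 0.0311]
ee_rot: [-3.137, -0.007, -0.112]
force: [-0.0, 0.4, 0.2]
gripper_width: 0.0695
```

play_rows([
  {"hand": 0.6, "dx": -0.006, "dy": -0.002, "dz": -0.016, "wx": -0.003, "wy": 0.004, "wz": 0},
  {"hand": 0.6, "dx": 0, "dy": 0, "dz": 0, "wx": 0, "wy": 0, "wz": 0},
  {"hand": 0.6, "dx": 0, "dy": 0, "dz": 0, "wx": 0, "wy": 0, "wz": 0},
  {"hand": -1, "dx": 0, "dy": 0, "dz": 0, "wx": 0, "wy": 0, "wz": 0},
  {"hand": -1, "dx": 0, "dy": 0, "dz": 0, "wx": 0, "wy": 0, "wz": 0},
  {"hand": -1, "dx": 0, "dy": 0, "dz": 0, "wx": 0, "wy": 0, "wz": 0},
  {"hand": -1, "dx": 0, "dy": 0, "dz": 0, "wx": 0, "wy": 0, "wz": 0},
  {"hand": -1, "dx": 0, "dy": 0, "dz": 0, "wx": 0, "wy": 0, "wz": 0},
  {"hand": -1, "dx": 0, "dy": 0, "dz": 0, "wx": 0, "wy": 0, "wz": 0},
  {"hand": -1, "dx": 0, "dy": 0, "dz": 0, "wx": 0, "wy": 0, "wz": 0},
])

```text
t: 11.75
ee_pos: [0.4535, 0.0126, 0.0265]
ee_rot: [-3.14, -0.006, -0.113]
force: [0.7, -0.4, 0.4]
gripper_width: 0.0359
```

play_rows([
  {"hand": -1, "dx": 0, "dy": 0, "dz": 0.06, "wx": 0, "wy": 0, "wz": 0},
  {"hand": -1, "dx": 0, "dy": 0, "dz": 0.1, "wx": 0, "wy": 0, "wz": 0},
  {"hand": -1, "dx": 0.03, "dy": 0.03, "dz": 0.04, "wx": 0, "wy": 0, "wz": 0},
  {"hand": -1, "dx": 0.06, "dy": 0.075, "dz": 0, "wx": 0, "wy": 0, "wz": 0},
  {"hand": -1, "dx": 0.06, "dy": 0.075, "dz": 0, "wx": 0, "wy": 0, "wz": 0},
  {"hand": -1, "dx": 0.06, "dy": 0.075, "dz": 0, "wx": 0, "wy": 0, "wz": 0},
  {"hand": -1, "dx": 0.06, "dy": 0.075, "dz": 0, "wx": 0, "wy": 0, "wz": 0},
  {"hand": -1, "dx": 0.02, "dy": 0.036, "dz": -0.02, "wx": 0, "wy": 0, "wz": 0},
  {"hand": -1, "dx": 0, "dy": 0, "dz": -0.04, "wx": 0, "wy": 0, "wz": 0},
  {"hand": -1, "dx": 0, "dy": 0, "dz": 0, "wx": 0, "wy": 0, "wz": 0},
  {"hand": -1, "dx": 0, "dy": 0, "dz": 0, "wx": 0, "wy": 0, "wz": 0},
])

```text
t: 12.85
ee_pos: [0.5993, 0.2044, 0.0961]
ee_rot: [-3.139, -0.0, -0.113]
force: [-0.8, -0.6, -1.9]
gripper_width: 0.036
```

```bash
python3 - <<'E'
from fit import *
w=viewer.snapshot("wrist");save(w,"w5",None,1.5);s=sense();print(s['ee_pos'],s['ee_rot'],s['gripper_width'])
w=viewer.snapshot("scene");save(w,"s5",(250,110,400,280),4)
E
```

```text
[0.59896314 0.20411082 0.09594095] [-3.13936381e+00  1.74756635e-04 -1.13585408e-01] 0.035740926327976555
```

View pics/w5.png

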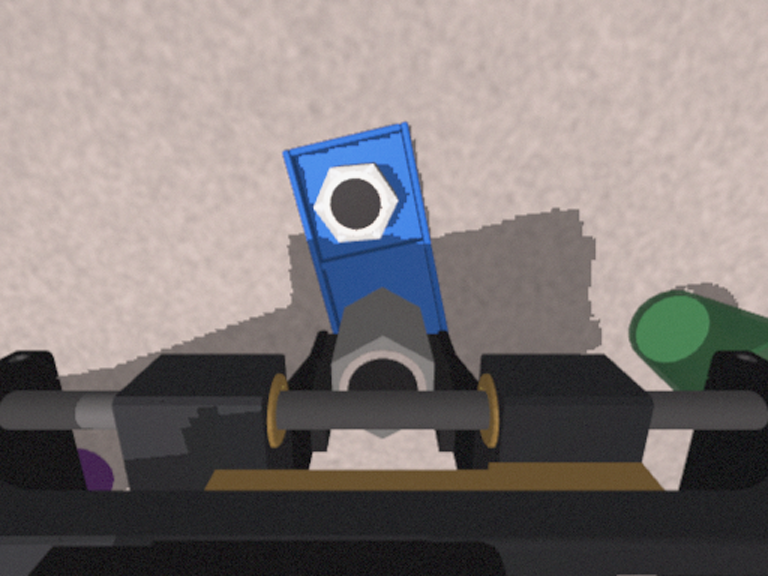

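View pics/s5.png

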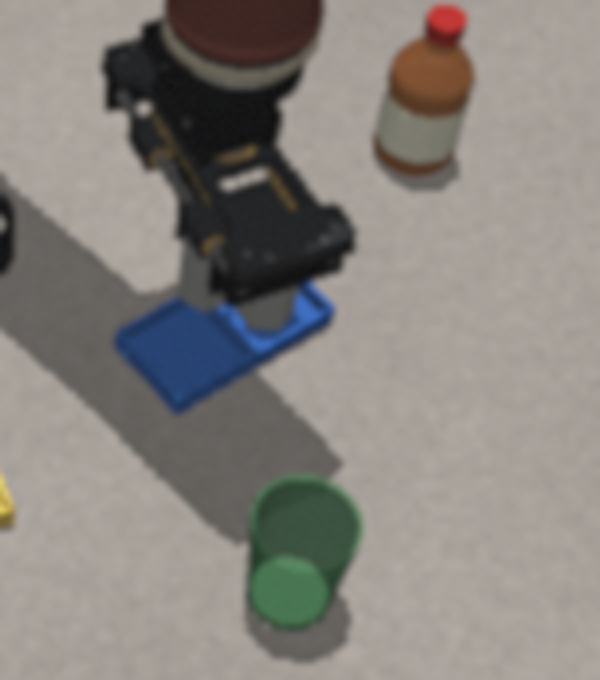

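The short nut stands upright in the +y bay at wrist pixel (357,203). The long nut is held at (383,370), about 8 mm too far in +y, so I'll correct that while lowering.

play_rows([
  {"hand": -1, "dx": 0.001, "dy": -0.016, "dz": -0.02, "wx": -0.001, "wy": 0, "wz": 0},
  {"hand": -1, "dx": 0, "dy": 0, "dz": -0.05, "wx": 0, "wy": 0, "wz": 0},
  {"hand": -1, "dx": 0, "dy": 0, "dz": -0.03, "wx": 0, "wy": 0, "wz": 0},
  {"hand": -1, "dx": 0, "dy": 0, "dz": 0, "wx": 0, "wy": 0, "wz": 0},
])

```text
t: 13.35
ee_pos: [0.6009, 0.1924, 0.0474]
ee_rot: [-3.138, -0.005, -0.117]
force: [-0.3, -0.6, -2.8]
gripper_width: 0.0359
```

play_rows([
  {"hand": -1, "dx": -0.004, "dy": 0.006, "dz": -0.02, "wx": -0.002, "wy": 0, "wz": 0},
  {"hand": -1, "dx": 0, "dy": 0, "dz": -0.008, "wx": 0, "wy": 0, "wz": 0},
  {"hand": -1, "dx": 0, "dy": 0, "dz": 0, "wx": 0, "wy": 0, "wz": 0},
])

```text
t: 13.65
ee_pos: [0.5995, 0.195, 0.0337]
ee_rot: [-3.141, -0.006, -0.118]
force: [1.4, 0.8, -2.0]
gripper_width: 0.0359
```

play_rows([
  {"hand": -1, "dx": -0.002, "dy": 0, "dz": -0.004, "wx": 0, "wy": 0, "wz": 0},
  {"hand": -1, "dx": 0, "dy": 0, "dz": -0.003, "wx": 0, "wy": 0, "wz": 0},
  {"hand": -1, "dx": 0, "dy": 0, "dz": 0, "wx": 0, "wy": 0, "wz": 0},
])

```text
t: 13.95
ee_pos: [0.599, 0.1956, 0.0309]
ee_rot: [-3.14, -0.008, -0.118]
force: [0.3, 0.3, -2.7]
gripper_width: 0.0358
```

play_rows([
  {"hand": -1, "dx": 0, "dy": 0, "dz": -0.002, "wx": 0, "wy": 0, "wz": 0},
  {"hand": -1, "dx": 0, "dy": 0, "dz": 0, "wx": 0, "wy": 0, "wz": 0},
  {"hand": 0.4, "dx": 0, "dy": 0, "dz": 0, "wx": 0, "wy": 0, "wz": 0},
  {"hand": 0.4, "dx": 0, "dy": 0, "dz": 0, "wx": 0, "wy": 0, "wz": 0},
  {"hand": 0.4, "dx": 0, "dy": 0, "dz": 0, "wx": 0, "wy": 0, "wz": 0},
  {"hand": 0.4, "dx": 0, "dy": 0, "dz": 0, "wx": 0, "wy": 0, "wz": 0},
  {"hand": 0.4, "dx": 0, "dy": 0, "dz": 0.06, "wx": 0, "wy": 0, "wz": 0},
  {"hand": 0.4, "dx": 0, "dy": 0, "dz": 0.1, "wx": 0, "wy": 0, "wz": 0},
  {"hand": 0.4, "dx": 0, "dy": -0.02, "dz": 0.09, "wx": 0, "wy": 0, "wz": 0},
  {"hand": 0.4, "dx": -0.03, "dy": -0.08, "dz": 0.05, "wx": 0, "wy": 0, "wz": 0},
  {"hand": 0.4, "dx": -0.03, "dy": -0.09, "dz": 0.03, "wx": 0, "wy": 0, "wz": 0},
  {"hand": 0.4, "dx": -0.035, "dy": -0.09, "dz": 0, "wx": 0, "wy": 0, "wz": 0},
  {"hand": 0.4, "dx": -0.035, "dy": -0.09, "dz": 0, "wx": 0, "wy": 0, "wz": 0},
  {"hand": 0.4, "dx": -0.035, "dy": -0.09, "dz": 0, "wx": 0, "wy": 0, "wz": 0},
  {"hand": 0.4, "dx": -0.035, "dy": -0.09, "dz": 0, "wx": 0, "wy": 0, "wz": 0},
  {"hand": 0.4, "dx": -0.035, "dy": -0.09, "dz": 0, "wx": 0, "wy": 0, "wz": 0},
  {"hand": 0.4, "dx": -0.015, "dy": -0.03, "dz": 0, "wx": 0, "wy": 0, "wz": 0},
  {"hand": 0.4, "dx": 0, "dy": 0, "dz": 0, "wx": 0, "wy": 0, "wz": 0},
  {"hand": 0.4, "dx": 0, "dy": 0, "dz": 0, "wx": 0, "wy": 0, "wz": 0},
])

```text
t: 15.85
ee_pos: [0.4682, -0.1489, 0.2038]
ee_rot: [-3.133, -0.017, -0.116]
force: [-0.9, -0.1, -0.0]
gripper_width: 0.0608
```

```bash
cat > f3.py <<'E'
from fit import *
w=viewer.snapshot("wrist");save(w,"w6",None,1.5);t=viewer.snapshot("top");s=viewer.snapshot("scene");q=sense();print(q['t'],q['ee_pos'],q['ee_rot'])
save(t,"t6",(160,100,420,300),3)
pl=dict(wrist=w,top=t,scene=s)
for name,near,yaws in [("connector_wide",(.473,-.146),(0.,.5)),("connector_thin",(.43,-.271),(0,.5)),("tray_yellow",(.612,-.031),(-.1,.1)),("tray_white",(.599,-.256),(-.1,.1))]:
    ob={}
    for k,p in pl.items():
        m=mask(p,name,near,tol=18 if k!="wrist" else 40)
        if m is not None: ob[k]=(p,m)
    print(name,{k:fit([o],name,near,yaws) for k,o in ob.items()})
    if 'conn' in name:
        o={"connector_wide":"connector_thin","connector_thin":"connector_wide"}[name];print(" as",o,{k:fit([x],o,near,yaws) for k,x in ob.items()})
E
python3 f3.py
```

```text
16.0 [ 0.46855438 -0.14788999  0.20361153] [-3.13418396 -0.01650921 -0.11363989]
  connector_wide 0.69 [243, 152, 274, 190]
  connector_wide 0.66 [340, 220, 360, 236]
  connector_wide 0.58 [148, 196, 161, 220]
connector_wide {'wrist': (array([ 0.4756, -0.1532, -0.0162]), np.float64(0.041)), 'top': (array([ 0.4721, -0.1555,  0.9068]), np.float64(0.081)), 'scene': (array([ 0.4747, -0.1545,  0.804 ]), np.float64(0.092))}
 as connector_thin {'wrist': (array([ 0.4754, -0.1563,  0.6473]), np.float64(0.124)), 'top': (array([ 0.4724, -0.1568,  0.1678]), np.float64(0.091)), 'scene': (array([ 0.4731, -0.1547,  0.8384]), np.float64(0.091))}
  connector_thin 0.77 [227, 242, 250, 258]
  connector_thin 0.74 [93, 207, 109, 228]
connector_thin {'wrist': (array([ 0.4326, -0.2697,  0.663 ]), np.float64(0.568)), 'scene': (array([ 0.429 , -0.2773,  0.5503]), np.float64(0.145))}
 as connector_wide {'wrist': (array([ 0.4331, -0.2692,  0.5161]), np.float64(0.626)), 'scene': (array([ 0.4302, -0.2769,  0.5782]), np.float64(0.253))}
  tray_yellow 0.78 [328, 1, 406, 118]
  tray_yellow 0.84 [277, 160, 329, 189]
  tray_yellow 0.66 [194, 215, 256, 259]
tray_yellow {'wrist': (array([ 0.614 , -0.0293, -0.1421]), np.float64(0.017)), 'top': (array([ 0.6125, -0.0314, -0.1508]), np.float64(0.054)), 'scene': (array([ 0.6129, -0.0305, -0.1401]), np.float64(0.044))}
  tray_white 0.83 [323, 198, 388, 258]
  tray_white 0.65 [371, 164, 402, 192]
  tray_white 0.91 [113, 249, 157, 296]
tray_white {'wrist': (array([ 0.6004, -0.2543, -0.1231]), np.float64(0.335)), 'top': (array([ 0.612 , -0.2571,  0.0222]), np.float64(0.325)), 'scene': (array([ 0.5994, -0.2555, -0.1388]), np.float64(0.038))}
```

View pics/w6.png

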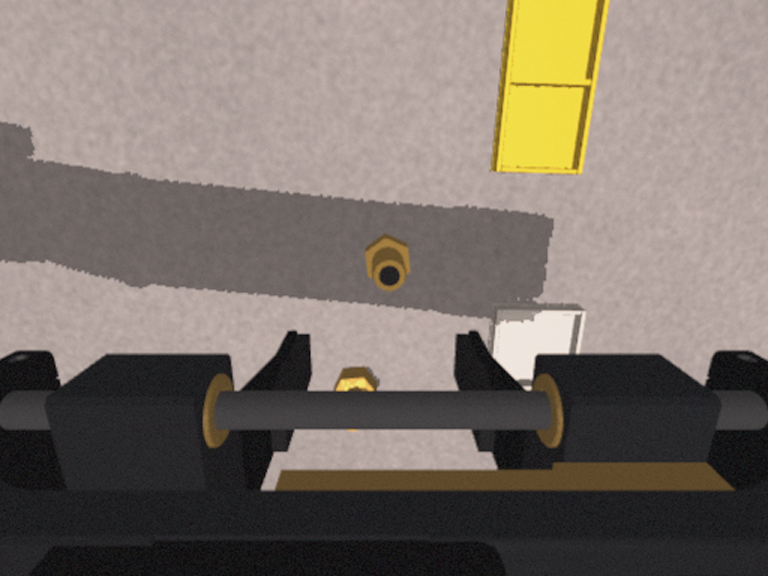

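View pics/t6.png

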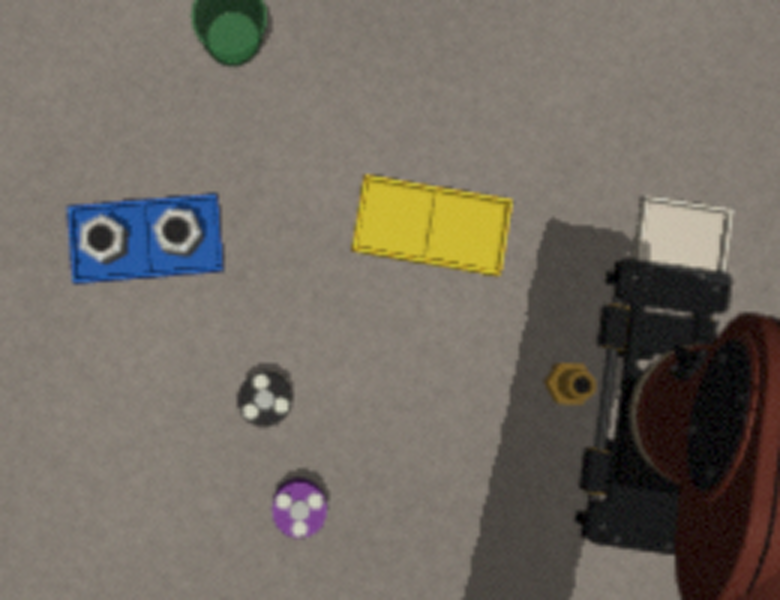

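The top crop shows both nuts standing in the blue tray. The wrist view shows the wide connector at (388,262), and the fit clearly prefers the wide model (0.041 against 0.124). I'll grip it by the stem.

play_rows([
  {"hand": 0.4, "dx": 0.013, "dy": -0.011, "dz": -0.05, "wx": -0.004, "wy": 0.01, "wz": 0},
  {"hand": 0.4, "dx": 0, "dy": 0, "dz": -0.08, "wx": 0, "wy": 0, "wz": 0},
  {"hand": 0.4, "dx": 0, "dy": 0, "dz": -0.04, "wx": 0, "wy": 0, "wz": 0},
  {"hand": 0.4, "dx": 0, "dy": 0, "dz": -0.01, "wx": 0, "wy": 0, "wz": 0},
  {"hand": 0.4, "dx": 0, "dy": 0, "dz": 0, "wx": 0, "wy": 0, "wz": 0},
  {"hand": 0.4, "dx": 0, "dy": 0, "dz": 0, "wx": 0, "wy": 0, "wz": 0},
])

```text
t: 17.2
ee_pos: [0.476, -0.1554, 0.1131]
ee_rot: [3.142, -0.005, -0.116]
force: [-0.3, 0.5, 1.1]
gripper_width: 0.0608
```

play_rows([
  {"hand": 0.4, "dx": -0.002, "dy": 0.004, "dz": -0.04, "wx": 0, "wy": 0.003, "wz": 0},
  {"hand": 0.4, "dx": 0, "dy": 0, "dz": -0.07, "wx": 0, "wy": 0, "wz": 0},
  {"hand": 0.4, "dx": 0, "dy": 0, "dz": -0.04, "wx": 0, "wy": 0, "wz": 0},
  {"hand": 0.4, "dx": 0, "dy": 0, "dz": 0, "wx": 0, "wy": 0, "wz": 0},
  {"hand": 0.4, "dx": 0, "dy": 0, "dz": 0, "wx": 0, "wy": 0, "wz": 0},
])

```text
t: 17.7
ee_pos: [0.4807, -0.1533, 0.043]
ee_rot: [-3.139, -0.012, -0.114]
force: [-0.3, 0.4, 0.0]
gripper_width: 0.061
```

```bash
python3 - <<'E'
from h import *
w=viewer.snapshot("wrist");save(w,"w7",None,1.5)
E
```

```text
(no output)
```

View pics/w7.png

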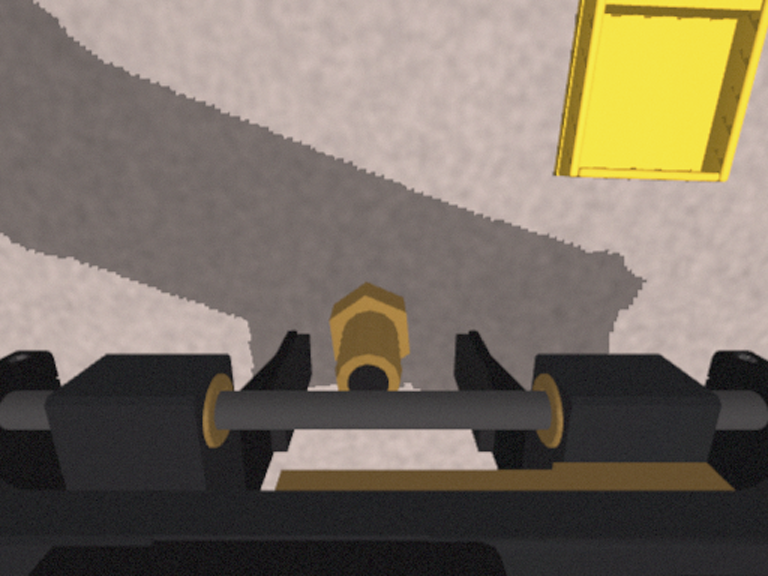

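The stem at (369,375) sits left of the finger midline at 383, which agrees with the 5 mm x drift. I'll correct it and close.

play_rows([
  {"hand": 0.4, "dx": -0.013, "dy": 0, "dz": -0.026, "wx": -0.002, "wy": 0.006, "wz": 0},
  {"hand": 0.4, "dx": 0, "dy": 0, "dz": -0.004, "wx": 0, "wy": 0, "wz": 0},
  {"hand": 0.4, "dx": 0, "dy": 0, "dz": 0, "wx": 0, "wy": 0, "wz": 0},
])

```text
t: 18.05
ee_pos: [0.476, -0.1531, 0.0299]
ee_rot: [3.141, -0.008, -0.113]
force: [-0.0, 0.5, 1.0]
gripper_width: 0.0608
```

play_rows([
  {"hand": 0.4, "dx": -0.003, "dy": -0.001, "dz": -0.002, "wx": 0, "wy": 0.004, "wz": 0},
  {"hand": -1, "dx": 0, "dy": 0, "dz": 0, "wx": 0, "wy": 0, "wz": 0},
  {"hand": -1, "dx": 0, "dy": 0, "dz": 0, "wx": 0, "wy": 0, "wz": 0},
  {"hand": -1, "dx": 0, "dy": 0, "dz": 0, "wx": 0, "wy": 0, "wz": 0},
  {"hand": -1, "dx": 0, "dy": 0, "dz": 0, "wx": 0, "wy": 0, "wz": 0},
  {"hand": -1, "dx": 0, "dy": 0, "dz": 0, "wx": 0, "wy": 0, "wz": 0},
  {"hand": -1, "dx": 0, "dy": 0, "dz": 0, "wx": 0, "wy": 0, "wz": 0},
  {"hand": -1, "dx": 0, "dy": 0, "dz": 0, "wx": 0, "wy": 0, "wz": 0},
  {"hand": -1, "dx": 0, "dy": 0, "dz": 0, "wx": 0, "wy": 0, "wz": 0},
])

```text
t: 18.95
ee_pos: [0.4749, -0.1538, 0.0296]
ee_rot: [3.14, -0.002, -0.113]
force: [-0.6, -0.4, 1.7]
gripper_width: 0.025
```

play_rows([
  {"hand": -1, "dx": 0, "dy": 0, "dz": 0.06, "wx": 0, "wy": 0, "wz": 0},
  {"hand": -1, "dx": 0, "dy": 0, "dz": 0.1, "wx": 0, "wy": 0, "wz": 0},
  {"hand": -1, "dx": 0.03, "dy": 0.03, "dz": 0.02, "wx": 0, "wy": 0, "wz": 0},
  {"hand": -1, "dx": 0.064, "dy": 0.07, "dz": 0, "wx": 0, "wy": 0, "wz": 0},
  {"hand": -1, "dx": 0.064, "dy": 0.07, "dz": 0, "wx": 0, "wy": 0, "wz": 0},
  {"hand": -1, "dx": 0.064, "dy": 0.07, "dz": 0, "wx": 0, "wy": 0, "wz": 0},
  {"hand": -1, "dx": 0.05, "dy": 0.055, "dz": 0, "wx": 0, "wy": 0, "wz": 0},
  {"hand": -1, "dx": 0.014, "dy": 0.018, "dz": -0.04, "wx": 0, "wy": 0, "wz": 0},
  {"hand": -1, "dx": 0, "dy": 0, "dz": 0, "wx": 0, "wy": 0, "wz": 0},
  {"hand": -1, "dx": 0, "dy": 0, "dz": 0, "wx": 0, "wy": 0, "wz": 0},
])

```text
t: 19.95
ee_pos: [0.62, 0.0102, 0.1019]
ee_rot: [-3.14, 0.0, -0.115]
force: [-0.6, -0.6, -0.8]
gripper_width: 0.0254
```

```bash
python3 - <<'E'
from fit import *
w=viewer.snapshot("wrist");save(w,"w8",None,1.5);s=sense();print(s['ee_pos'],s['ee_rot'],s['gripper_width'])
E
```

```text
[0.61951254 0.01008313 0.10166798] [-3.13961167e+00  6.68107072e-04 -1.15603999e-01] 0.02533297058064616
```

View pics/w8.png

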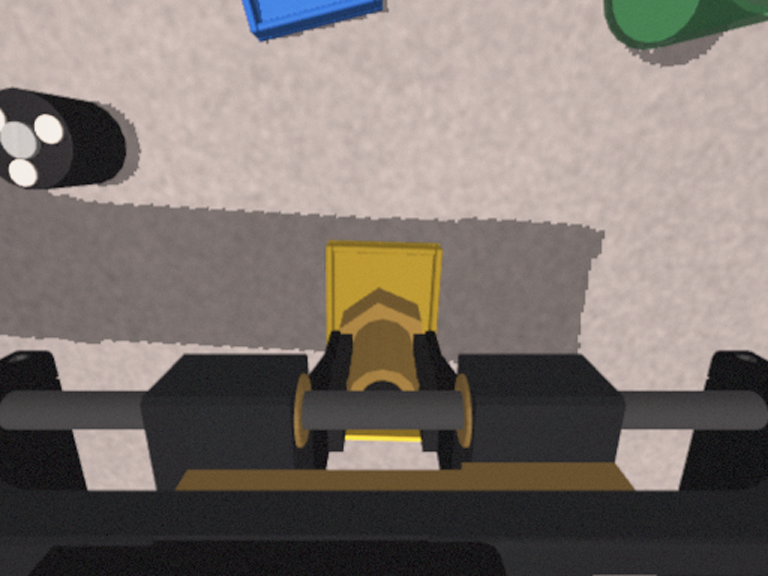

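The connector is held upright at (383,350), over the yellow tray's +y bay. I'll lower it.

play_rows([
  {"hand": -1, "dx": -0.003, "dy": -0.013, "dz": -0.03, "wx": 0, "wy": 0, "wz": 0},
  {"hand": -1, "dx": 0, "dy": 0, "dz": -0.05, "wx": 0, "wy": 0, "wz": 0},
  {"hand": -1, "dx": 0, "dy": 0, "dz": -0.03, "wx": 0, "wy": 0, "wz": 0},
  {"hand": -1, "dx": 0, "dy": 0, "dz": 0, "wx": 0, "wy": 0, "wz": 0},
])

```text
t: 20.4
ee_pos: [0.6165, -0.0022, 0.0459]
ee_rot: [-3.139, -0.002, -0.122]
force: [-0.4, -0.8, -1.0]
gripper_width: 0.0254
```

play_rows([
  {"hand": -1, "dx": 0.002, "dy": 0.009, "dz": -0.015, "wx": 0, "wy": 0, "wz": 0},
  {"hand": -1, "dx": 0, "dy": 0, "dz": -0.008, "wx": 0, "wy": 0, "wz": 0},
  {"hand": -1, "dx": 0, "dy": 0, "dz": 0, "wx": 0, "wy": 0, "wz": 0},
])

```text
t: 20.7
ee_pos: [0.6178, 0.0013, 0.0347]
ee_rot: [-3.139, -0.003, -0.123]
force: [0.9, -0.7, -0.7]
gripper_width: 0.0251
```

play_rows([
  {"hand": -1, "dx": 0, "dy": 0, "dz": -0.004, "wx": 0, "wy": 0, "wz": 0},
  {"hand": -1, "dx": 0, "dy": 0, "dz": 0, "wx": 0, "wy": 0, "wz": 0},
  {"hand": 0.3, "dx": 0, "dy": 0, "dz": 0, "wx": 0, "wy": 0, "wz": 0},
  {"hand": 0.3, "dx": 0, "dy": 0, "dz": 0, "wx": 0, "wy": 0, "wz": 0},
  {"hand": 0.3, "dx": 0, "dy": 0, "dz": 0, "wx": 0, "wy": 0, "wz": 0},
  {"hand": 0.3, "dx": 0, "dy": 0, "dz": 0, "wx": 0, "wy": 0, "wz": 0},
  {"hand": 0.3, "dx": 0, "dy": 0, "dz": 0, "wx": 0, "wy": 0, "wz": 0},
  {"hand": 0.3, "dx": 0, "dy": 0, "dz": 0.06, "wx": 0, "wy": 0, "wz": 0},
  {"hand": 0.3, "dx": 0, "dy": 0, "dz": 0.1, "wx": 0, "wy": 0, "wz": 0},
  {"hand": 0.3, "dx": 0, "dy": -0.02, "dz": 0.09, "wx": 0, "wy": 0, "wz": 0},
  {"hand": 0.3, "dx": -0.05, "dy": -0.07, "dz": 0.05, "wx": 0, "wy": 0, "wz": -0.02},
  {"hand": 0.3, "dx": -0.05, "dy": -0.075, "dz": 0.02, "wx": 0, "wy": 0, "wz": -0.02},
  {"hand": 0.3, "dx": -0.055, "dy": -0.075, "dz": 0, "wx": 0, "wy": 0, "wz": -0.02},
  {"hand": 0.3, "dx": -0.055, "dy": -0.075, "dz": 0, "wx": 0, "wy": 0, "wz": -0.02},
  {"hand": 0.3, "dx": -0.055, "dy": -0.075, "dz": 0, "wx": 0, "wy": 0, "wz": -0.02},
  {"hand": 0.3, "dx": -0.055, "dy": -0.075, "dz": 0, "wx": 0, "wy": 0, "wz": -0.02},
  {"hand": 0.3, "dx": -0.05, "dy": -0.075, "dz": 0, "wx": 0, "wy": 0, "wz": 0},
  {"hand": 0.3, "dx": 0, "dy": 0, "dz": 0, "wx": 0, "wy": 0, "wz": 0},
  {"hand": 0.3, "dx": 0, "dy": 0, "dz": 0, "wx": 0, "wy": 0, "wz": 0},
])

```text
t: 22.6
ee_pos: [0.4248, -0.2765, 0.201]
ee_rot: [-3.134, -0.011, -0.318]
force: [0.5, 1.4, 0.5]
gripper_width: 0.0563
```

```bash
cat > f4.py <<'E'
from fit import *
w=viewer.snapshot("wrist");save(w,"w9",None,1.5);t=viewer.snapshot("top");s=viewer.snapshot("scene");q=sense();print(q['t'],q['ee_pos'],q['ee_rot'])
save(t,"t9",(160,100,420,300),3)
pl=dict(wrist=w,scene=s)
for name,near,yaws in [("connector_thin",(.43,-.277),(0,.5)),("tray_white",(.599,-.256),(-.1,.1))]:
    ob={}
    for k,p in pl.items():
        m=mask(p,name,near,tol=18 if k!="wrist" else 40)
        if m is not None: ob[k]=(p,m)
    print(name,{k:fit([o],name,near,yaws) for k,o in ob.items()})
    if 'conn' in name:
        o="connector_wide";print(" as",o,{k:fit([x],o,near,yaws) for k,x in ob.items()})
E
python3 f4.py
```

```text
22.75 [ 0.42565294 -0.27545657  0.200833  ] [-3.1346132  -0.01021225 -0.31528505]
  connector_thin 0.86 [246, 151, 272, 183]
  connector_thin 0.69 [95, 206, 113, 229]
connector_thin {'wrist': (array([ 0.4311, -0.2766,  0.5276]), np.float64(0.05)), 'scene': (array([ 0.4294, -0.2777,  0.5829]), np.float64(0.067))}
 as connector_wide {'wrist': (array([ 0.4313, -0.2761,  0.5506]), np.float64(0.139)), 'scene': (array([ 0.4297, -0.2771,  0.501 ]), np.float64(0.166))}
  tray_white 0.9 [346, 63, 421, 147]
  tray_white 0.85 [114, 250, 156, 292]
tray_white {'wrist': (array([ 0.6003, -0.2544, -0.1303]), np.float64(0.027)), 'scene': (array([ 0.5997, -0.2557, -0.1368]), np.float64(0.031))}
```

View pics/w9.png

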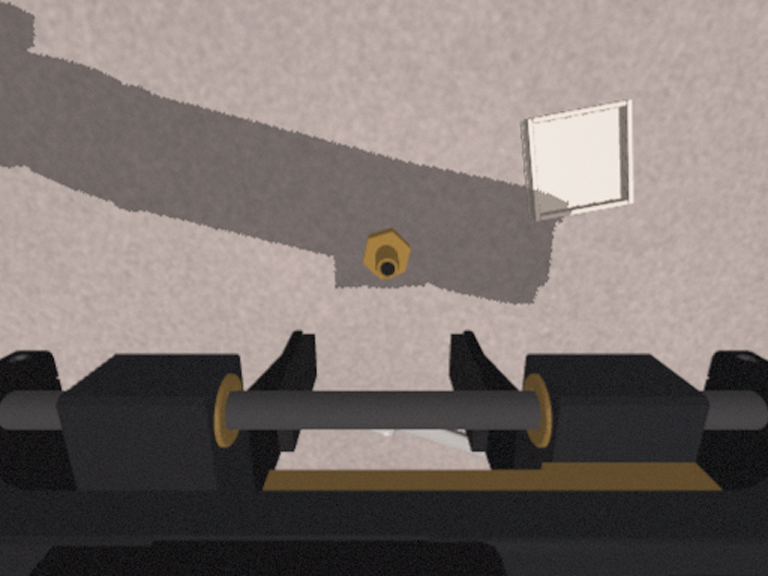

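View pics/t9.png

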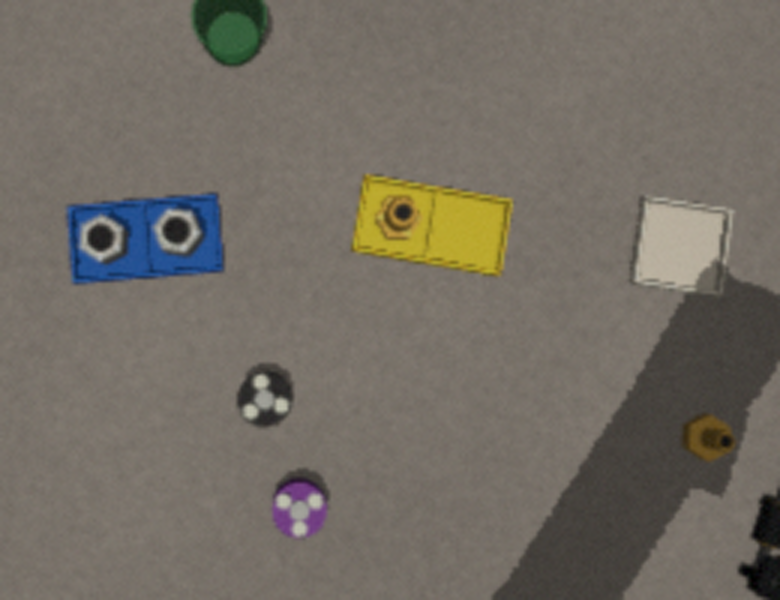

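The top crop shows the wide connector standing in the yellow +y bay at (400,215). The wrist view shows the thin connector at (387,257), and the fit prefers the thin model (0.05 against 0.14).

play_rows([
  {"hand": 0.3, "dx": 0.006, "dy": -0.003, "dz": -0.05, "wx": -0.002, "wy": 0.008, "wz": 0},
  {"hand": 0.3, "dx": 0, "dy": 0, "dz": -0.08, "wx": 0, "wy": 0, "wz": 0},
  {"hand": 0.3, "dx": 0, "dy": 0, "dz": -0.06, "wx": 0, "wy": 0, "wz": 0},
  {"hand": 0.3, "dx": 0, "dy": 0, "dz": -0.02, "wx": 0, "wy": 0, "wz": 0},
  {"hand": 0.3, "dx": 0, "dy": 0, "dz": 0, "wx": 0, "wy": 0, "wz": 0},
  {"hand": 0.3, "dx": 0, "dy": 0, "dz": 0, "wx": 0, "wy": 0, "wz": 0},
])

```text
t: 23.55
ee_pos: [0.4324, -0.2746, 0.094]
ee_rot: [3.14, -0.001, -0.307]
force: [1.5, -0.7, 0.2]
gripper_width: 0.0564
```

play_rows([
  {"hand": 0.3, "dx": -0.005, "dy": -0.004, "dz": -0.04, "wx": 0, "wy": 0.003, "wz": 0},
  {"hand": 0.3, "dx": -0.003, "dy": 0, "dz": -0.05, "wx": 0, "wy": 0.002, "wz": 0},
  {"hand": 0.3, "dx": 0, "dy": 0, "dz": -0.02, "wx": 0, "wy": 0, "wz": 0},
  {"hand": 0.3, "dx": 0, "dy": 0, "dz": 0, "wx": 0, "wy": 0, "wz": 0},
  {"hand": 0.3, "dx": 0, "dy": 0, "dz": 0, "wx": 0, "wy": 0, "wz": 0},
])

```text
t: 24.05
ee_pos: [0.434, -0.2781, 0.0448]
ee_rot: [3.139, -0.004, -0.305]
force: [-0.1, -0.9, 0.6]
gripper_width: 0.0567
```

play_rows([
  {"hand": 0.3, "dx": -0.008, "dy": 0.003, "dz": -0.026, "wx": 0.001, "wy": 0.003, "wz": 0},
  {"hand": 0.3, "dx": 0, "dy": 0, "dz": -0.006, "wx": 0, "wy": 0, "wz": 0},
  {"hand": 0.3, "dx": 0, "dy": 0, "dz": 0, "wx": 0, "wy": 0, "wz": 0},
])

```text
t: 24.35
ee_pos: [0.4314, -0.2768, 0.0299]
ee_rot: [3.14, -0.003, -0.304]
force: [0.3, 0.4, -0.5]
gripper_width: 0.0567
```

```bash
python3 - <<'E'
from h import *
w=viewer.snapshot("wrist");save(w,"w10",None,1.5)
E
```

```text
(no output)
```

View pics/w10.png

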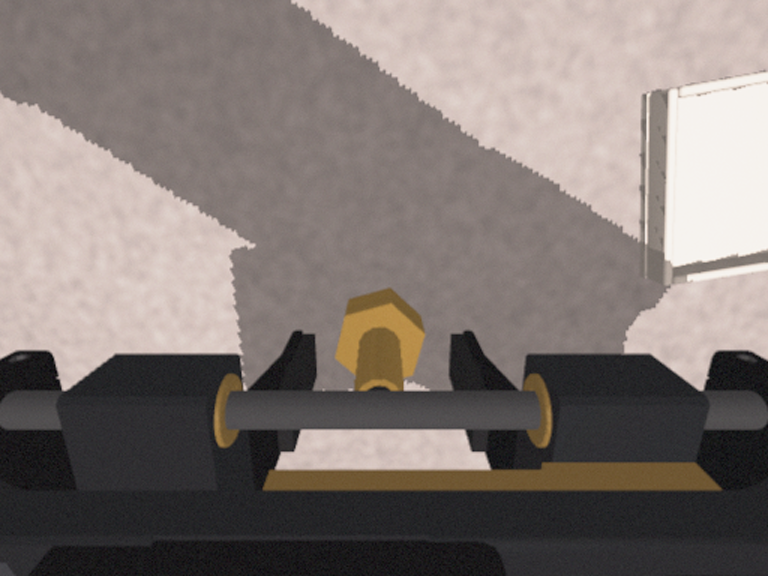

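The stem is centred between the fingers at (380,370), so I'll close.

play_rows([
  {"hand": -1, "dx": -0.001, "dy": 0, "dz": 0, "wx": 0, "wy": 0, "wz": 0},
  {"hand": -1, "dx": 0, "dy": 0, "dz": 0, "wx": 0, "wy": 0, "wz": 0},
  {"hand": -1, "dx": 0, "dy": 0, "dz": 0, "wx": 0, "wy": 0, "wz": 0},
  {"hand": -1, "dx": 0, "dy": 0, "dz": 0, "wx": 0, "wy": 0, "wz": 0},
  {"hand": -1, "dx": 0, "dy": 0, "dz": 0, "wx": 0, "wy": 0, "wz": 0},
  {"hand": -1, "dx": 0, "dy": 0, "dz": 0, "wx": 0, "wy": 0, "wz": 0},
  {"hand": -1, "dx": 0, "dy": 0, "dz": 0, "wx": 0, "wy": 0, "wz": 0},
  {"hand": -1, "dx": 0, "dy": 0, "dz": 0, "wx": 0, "wy": 0, "wz": 0},
  {"hand": -1, "dx": 0, "dy": 0, "dz": 0, "wx": 0, "wy": 0, "wz": 0},
])

```text
t: 25.3
ee_pos: [0.4311, -0.2769, 0.0305]
ee_rot: [3.14, -0.003, -0.305]
force: [-0.4, -0.2, 0.2]
gripper_width: 0.0167
```

play_rows([
  {"hand": -1, "dx": 0, "dy": 0, "dz": 0.06, "wx": 0, "wy": 0, "wz": 0},
  {"hand": -1, "dx": 0, "dy": 0, "dz": 0.1, "wx": 0, "wy": 0, "wz": 0},
  {"hand": -1, "dx": 0.03, "dy": 0.03, "dz": 0.02, "wx": 0, "wy": 0, "wz": 0},
  {"hand": -1, "dx": 0.06, "dy": 0.072, "dz": 0, "wx": 0, "wy": 0, "wz": 0},
  {"hand": -1, "dx": 0.06, "dy": 0.072, "dz": 0, "wx": 0, "wy": 0, "wz": 0},
  {"hand": -1, "dx": 0.06, "dy": 0.072, "dz": 0, "wx": 0, "wy": 0, "wz": 0},
  {"hand": -1, "dx": 0.06, "dy": 0.072, "dz": 0, "wx": 0, "wy": 0, "wz": 0},
  {"hand": -1, "dx": 0.06, "dy": 0.072, "dz": 0, "wx": 0, "wy": 0, "wz": 0},
  {"hand": -1, "dx": 0.025, "dy": 0.028, "dz": -0.04, "wx": 0, "wy": 0, "wz": 0},
  {"hand": -1, "dx": 0, "dy": 0, "dz": 0, "wx": 0, "wy": 0, "wz": 0},
  {"hand": -1, "dx": 0, "dy": 0, "dz": 0, "wx": 0, "wy": 0, "wz": 0},
])

```text
t: 26.4
ee_pos: [0.6122, -0.0578, 0.1031]
ee_rot: [-3.141, -0.003, -0.308]
force: [-0.2, -0.7, -0.5]
gripper_width: 0.017
```

```bash
python3 - <<'E'
from fit import *
w=viewer.snapshot("wrist");save(w,"w11",None,1.5);s=sense();print(s['ee_pos'],s['ee_rot'],s['gripper_width'])
E
```

```text
[ 0.61178929 -0.05768666  0.10296985] [-3.14019519e+00 -2.11900624e-03 -3.07940562e-01] 0.017279441383865626
```

View pics/w11.png

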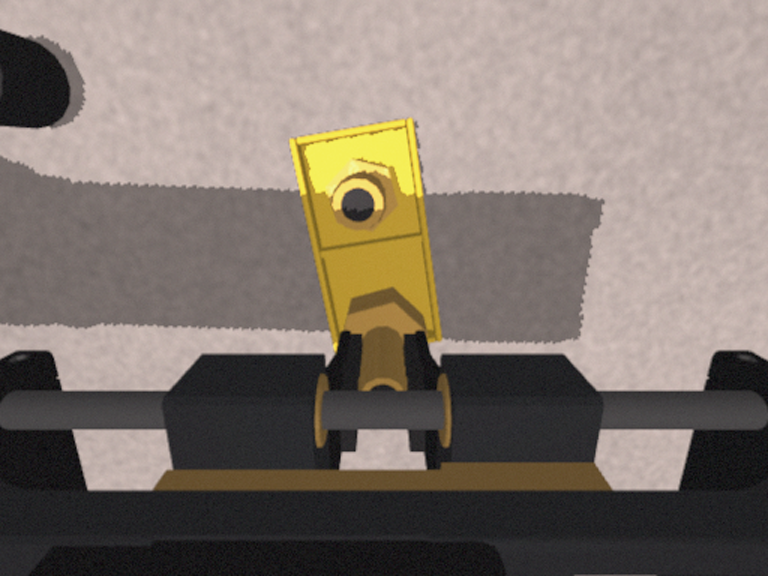

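The wide connector stands upright in the far bay at (358,195), and the thin one is held upright over the near bay. I'll lower it with a correction of about (-3, -5) mm.

play_rows([
  {"hand": -1, "dx": -0.006, "dy": -0.009, "dz": -0.03, "wx": 0, "wy": 0, "wz": 0},
  {"hand": -1, "dx": 0, "dy": 0, "dz": -0.05, "wx": 0, "wy": 0, "wz": 0},
  {"hand": -1, "dx": 0, "dy": 0, "dz": -0.03, "wx": 0, "wy": 0, "wz": 0},
  {"hand": -1, "dx": 0, "dy": 0, "dz": 0, "wx": 0, "wy": 0, "wz": 0},
])

```text
t: 26.85
ee_pos: [0.6064, -0.0682, 0.0468]
ee_rot: [-3.14, -0.004, -0.315]
force: [-0.4, -0.9, -1.1]
gripper_width: 0.0172
```

play_rows([
  {"hand": -1, "dx": 0.004, "dy": 0.01, "dz": -0.015, "wx": 0, "wy": 0, "wz": 0},
  {"hand": -1, "dx": 0, "dy": 0, "dz": -0.007, "wx": 0, "wy": 0, "wz": 0},
  {"hand": -1, "dx": 0, "dy": 0, "dz": 0, "wx": 0, "wy": 0, "wz": 0},
])

```text
t: 27.15
ee_pos: [0.6086, -0.0644, 0.0361]
ee_rot: [-3.139, -0.006, -0.317]
force: [0.9, -0.2, -0.9]
gripper_width: 0.0173
```

play_rows([
  {"hand": -1, "dx": 0, "dy": 0.001, "dz": -0.005, "wx": 0, "wy": 0, "wz": 0},
  {"hand": -1, "dx": 0, "dy": 0, "dz": 0, "wx": 0, "wy": 0, "wz": 0},
  {"hand": 0.1, "dx": 0, "dy": 0, "dz": 0, "wx": 0, "wy": 0, "wz": 0},
  {"hand": 0.1, "dx": 0, "dy": 0, "dz": 0, "wx": 0, "wy": 0, "wz": 0},
  {"hand": 0.1, "dx": 0, "dy": 0, "dz": 0, "wx": 0, "wy": 0, "wz": 0},
  {"hand": 0.1, "dx": 0, "dy": 0, "dz": 0, "wx": 0, "wy": 0, "wz": 0},
  {"hand": 0.1, "dx": 0, "dy": 0, "dz": 0.06, "wx": 0, "wy": 0, "wz": 0},
  {"hand": 0.1, "dx": 0, "dy": 0, "dz": 0.1, "wx": 0, "wy": 0, "wz": 0},
  {"hand": 0.6, "dx": -0.01, "dy": 0.02, "dz": 0.09, "wx": 0, "wy": 0, "wz": 0},
  {"hand": 0.6, "dx": -0.05, "dy": 0.06, "dz": 0.05, "wx": 0, "wy": 0, "wz": 0},
  {"hand": 0.6, "dx": -0.06, "dy": 0.07, "dz": 0.02, "wx": 0, "wy": 0, "wz": 0},
  {"hand": 0.6, "dx": -0.06, "dy": 0.07, "dz": 0, "wx": 0, "wy": 0, "wz": 0},
  {"hand": 0.6, "dx": -0.06, "dy": 0.07, "dz": 0, "wx": 0, "wy": 0, "wz": 0},
  {"hand": 0.6, "dx": -0.06, "dy": 0.07, "dz": 0, "wx": 0, "wy": 0, "wz": 0},
  {"hand": 0.6, "dx": 0, "dy": 0, "dz": 0, "wx": 0, "wy": 0, "wz": 0},
  {"hand": 0.6, "dx": 0, "dy": 0, "dz": 0, "wx": 0, "wy": 0, "wz": 0},
])

```text
t: 28.75
ee_pos: [0.4533, 0.1198, 0.2013]
ee_rot: [-3.136, -0.009, -0.319]
force: [-0.1, -0.5, 0.5]
gripper_width: 0.0696
```

```bash
cat > f5.py <<'E'
from fit import *
w=viewer.snapshot("wrist");save(w,"w12",None,1.5);s=viewer.snapshot("scene");save(s,"s12",(90,110,370,310),2.8);q=sense();print(q['t'],q['ee_pos'],q['ee_rot'],q['gripper_width'])
m=mask(w,"rotor",(.456,.1165))
if m is not None: print(fit([(w,m)],"rotor",(.456,.1165),(0,)))
E
python3 f5.py
```

```text
28.85 [0.45390825 0.11899372 0.20106024] [-3.13677908 -0.0093884  -0.32132952] 0.06970809723666294
  rotor 0.68 [235, 152, 278, 197]
(array([0.4563, 0.1169, 0.1303]), np.float64(0.041))
```

View pics/w12.png

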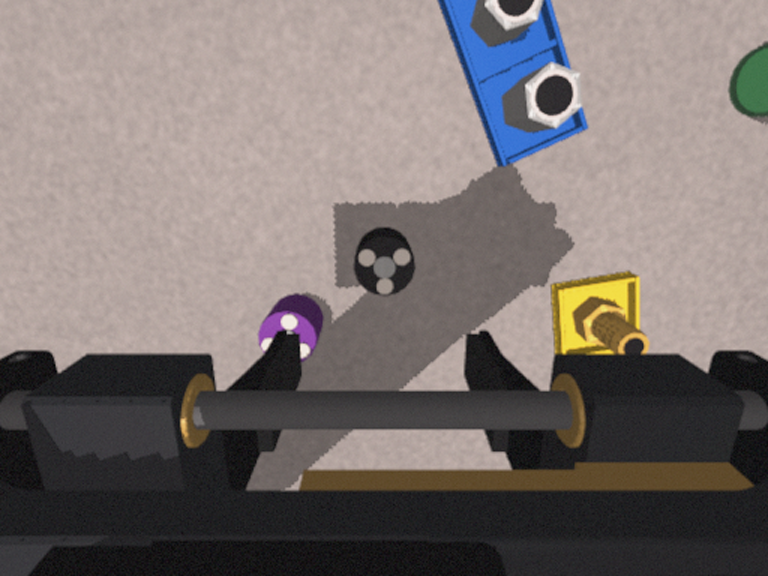

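View pics/s12.png

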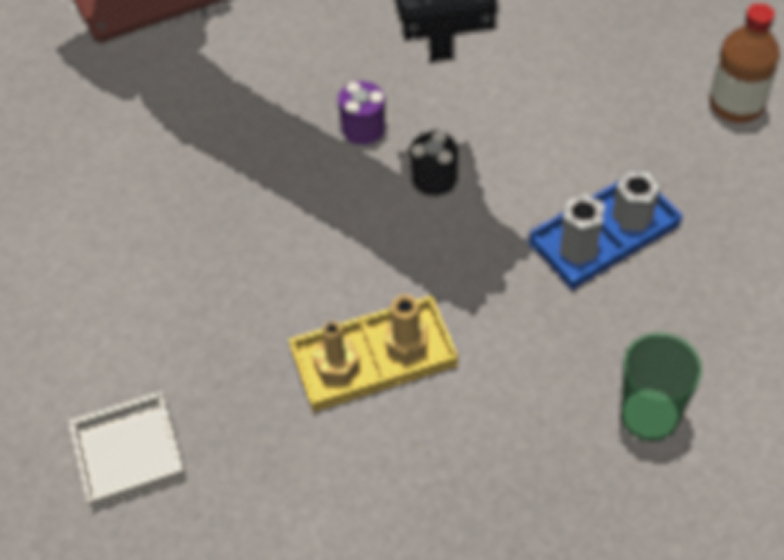

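All four brass and steel parts stand upright in their bays. The rotor candidates in the wrist view are the black one at (384,262) and the purple one at (290,328). The black one fits "black pump rotor" and the purple one is the look-alike to leave alone. This view shows both clearly.

play_rows([
  {"hand": 0.6, "dx": 0.002, "dy": -0.004, "dz": -0.05, "wx": -0.001, "wy": 0.008, "wz": 0},
  {"hand": 0.6, "dx": 0, "dy": 0, "dz": -0.08, "wx": 0, "wy": 0, "wz": 0},
  {"hand": 0.6, "dx": 0, "dy": 0, "dz": -0.06, "wx": 0, "wy": 0, "wz": 0},
  {"hand": 0.6, "dx": 0, "dy": 0, "dz": -0.02, "wx": 0, "wy": 0, "wz": 0},
  {"hand": 0.6, "dx": 0, "dy": 0, "dz": 0, "wx": 0, "wy": 0, "wz": 0},
  {"hand": 0.6, "dx": 0, "dy": 0, "dz": 0, "wx": 0, "wy": 0, "wz": 0},
])

```text
t: 29.5
ee_pos: [0.4609, 0.1089, 0.0947]
ee_rot: [3.138, -0.004, -0.336]
force: [0.6, 0.1, 0.3]
gripper_width: 0.0697
```

```bash
python3 - <<'E'
from h import *
w=viewer.snapshot("wrist");save(w,"w13",(130,120,390,320),3)
E
```

```text
(no output)
```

View pics/w13.png

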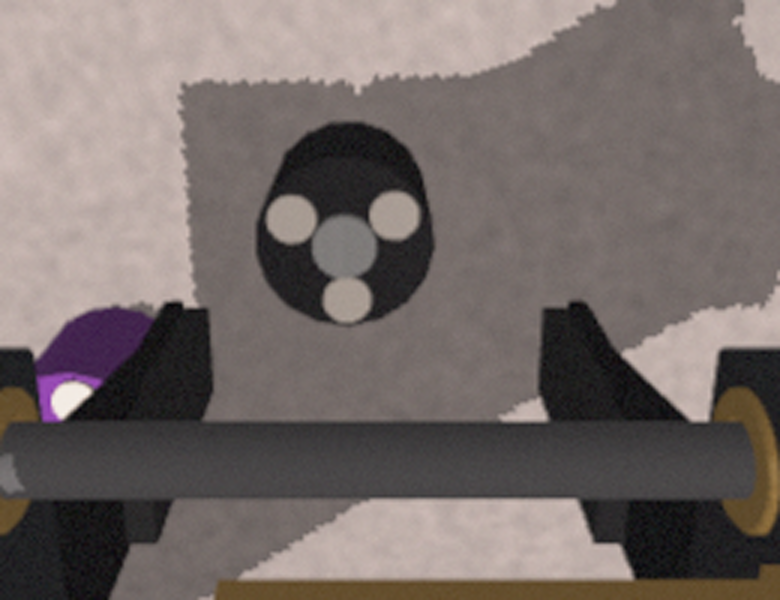

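The black rotor at (345,240) in this crop is the target. It sits left of the finger midline, as the measured drift predicts. The purple one at (90,360) is clear of the fingers.

play_rows([
  {"hand": 0.6, "dx": -0.01, "dy": 0.016, "dz": 0, "wx": 0.002, "wy": 0.004, "wz": 0},
  {"hand": 0.6, "dx": 0, "dy": 0, "dz": -0.04, "wx": 0, "wy": 0, "wz": 0},
  {"hand": 0.6, "dx": 0, "dy": 0, "dz": -0.02, "wx": 0, "wy": 0, "wz": 0},
  {"hand": 0.6, "dx": 0, "dy": 0, "dz": 0, "wx": 0, "wy": 0, "wz": 0},
  {"hand": 0.6, "dx": 0, "dy": 0, "dz": 0, "wx": 0, "wy": 0, "wz": 0},
])

```text
t: 30.05
ee_pos: [0.4583, 0.1211, 0.0689]
ee_rot: [-3.136, 0.001, -0.335]
force: [0.7, -0.4, 0.5]
gripper_width: 0.0697
```

play_rows([
  {"hand": 0.6, "dx": -0.005, "dy": -0.009, "dz": -0.02, "wx": -0.003, "wy": 0, "wz": 0},
  {"hand": 0.6, "dx": 0, "dy": 0, "dz": -0.03, "wx": 0, "wy": 0, "wz": 0},
  {"hand": 0.6, "dx": 0, "dy": 0, "dz": -0.02, "wx": 0, "wy": 0, "wz": 0},
  {"hand": 0.6, "dx": 0, "dy": 0, "dz": -0.01, "wx": 0, "wy": 0, "wz": 0},
  {"hand": 0.6, "dx": 0, "dy": 0, "dz": 0, "wx": 0, "wy": 0, "wz": 0},
])

```text
t: 30.55
ee_pos: [0.4562, 0.1165, 0.028]
ee_rot: [-3.139, -0.002, -0.335]
force: [0.4, -0.4, 0.4]
gripper_width: 0.0696
```

play_rows([
  {"hand": 0.6, "dx": 0, "dy": 0, "dz": -0.014, "wx": -0.001, "wy": 0.001, "wz": 0},
  {"hand": 0.6, "dx": 0, "dy": 0, "dz": -0.003, "wx": 0, "wy": 0, "wz": 0},
  {"hand": 0.6, "dx": 0, "dy": 0, "dz": 0, "wx": 0, "wy": 0, "wz": 0},
  {"hand": -1, "dx": 0, "dy": 0, "dz": 0, "wx": 0, "wy": 0, "wz": 0},
  {"hand": -1, "dx": 0, "dy": 0, "dz": 0, "wx": 0, "wy": 0, "wz": 0},
  {"hand": -1, "dx": 0, "dy": 0, "dz": 0, "wx": 0, "wy": 0, "wz": 0},
  {"hand": -1, "dx": 0, "dy": 0, "dz": 0, "wx": 0, "wy": 0, "wz": 0},
  {"hand": -1, "dx": 0, "dy": 0, "dz": 0, "wx": 0, "wy": 0, "wz": 0},
  {"hand": -1, "dx": 0, "dy": 0, "dz": 0, "wx": 0, "wy": 0, "wz": 0},
])

```text
t: 31.45
ee_pos: [0.4569, 0.1167, 0.02]
ee_rot: [-3.14, -0.002, -0.335]
force: [-1.2, 0.2, -2.2]
gripper_width: 0.0471
```

play_rows([
  {"hand": -1, "dx": 0, "dy": 0, "dz": 0.06, "wx": 0, "wy": 0, "wz": 0},
  {"hand": -1, "dx": 0, "dy": 0, "dz": 0.1, "wx": 0, "wy": 0, "wz": 0},
  {"hand": -1, "dx": 0, "dy": 0, "dz": 0.1, "wx": 0, "wy": 0, "wz": 0},
  {"hand": -1, "dx": 0, "dy": -0.03, "dz": 0.02, "wx": 0, "wy": 0, "wz": 0},
  {"hand": -1, "dx": 0.02, "dy": -0.08, "dz": 0, "wx": 0, "wy": 0, "wz": 0},
  {"hand": -1, "dx": 0.03, "dy": -0.09, "dz": 0, "wx": 0, "wy": 0, "wz": 0},
  {"hand": -1, "dx": 0.03, "dy": -0.09, "dz": 0, "wx": 0, "wy": 0, "wz": 0},
  {"hand": -1, "dx": 0.036, "dy": -0.09, "dz": 0, "wx": 0, "wy": 0, "wz": 0},
  {"hand": -1, "dx": 0.036, "dy": -0.09, "dz": 0, "wx": 0, "wy": 0, "wz": 0},
  {"hand": -1, "dx": 0.036, "dy": -0.09, "dz": 0, "wx": 0, "wy": 0, "wz": 0},
  {"hand": -1, "dx": 0.036, "dy": -0.09, "dz": 0, "wx": 0, "wy": 0, "wz": 0},
  {"hand": -1, "dx": 0.036, "dy": -0.07, "dz": 0, "wx": 0, "wy": 0, "wz": 0},
  {"hand": -1, "dx": 0.02, "dy": -0.02, "dz": -0.03, "wx": 0, "wy": 0, "wz": 0},
  {"hand": -1, "dx": 0, "dy": 0, "dz": -0.06, "wx": 0, "wy": 0, "wz": 0},
  {"hand": -1, "dx": 0, "dy": 0, "dz": 0, "wx": 0, "wy": 0, "wz": 0},
  {"hand": -1, "dx": 0, "dy": 0, "dz": 0, "wx": 0, "wy": 0, "wz": 0},
])

```text
t: 33.05
ee_pos: [0.5975, -0.2687, 0.1172]
ee_rot: [-3.14, -0.001, -0.325]
force: [0.3, -0.1, -1.3]
gripper_width: 0.0476
```

```bash
python3 - <<'E'
from fit import *
w=viewer.snapshot("wrist");save(w,"w14",None,1.5);s=sense();print(s['ee_pos'],s['ee_rot'],s['gripper_width'])
E
```

```text
[ 0.59733564 -0.268137    0.11700326] [-3.13934541e+00 -6.85146032e-04 -3.24710035e-01] 0.047534885353805116
```

View pics/w14.png

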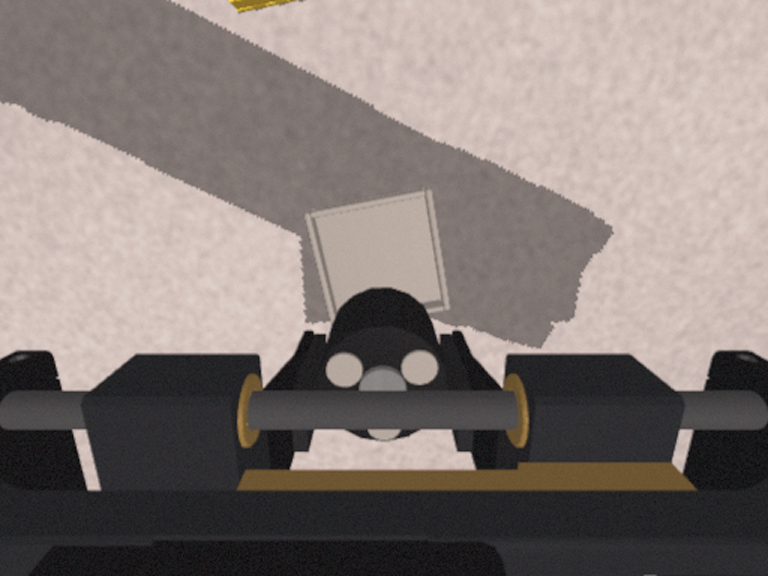

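The rotor is held upright near (383,360), about 13 mm short in y of the white tray. I'll correct that and lower it in steps.

play_rows([
  {"hand": -1, "dx": 0.005, "dy": 0.026, "dz": -0.02, "wx": 0, "wy": 0, "wz": 0},
  {"hand": -1, "dx": 0, "dy": 0, "dz": -0.05, "wx": 0, "wy": 0, "wz": 0},
  {"hand": -1, "dx": 0, "dy": 0, "dz": -0.03, "wx": 0, "wy": 0, "wz": 0},
  {"hand": -1, "dx": 0, "dy": 0, "dz": 0, "wx": 0, "wy": 0, "wz": 0},
  {"hand": -1, "dx": 0, "dy": 0, "dz": 0, "wx": 0, "wy": 0, "wz": 0},
])

```text
t: 33.6
ee_pos: [0.6035, -0.2486, 0.0691]
ee_rot: [-3.136, -0.006, -0.319]
force: [-0.3, -1.3, -0.6]
gripper_width: 0.0476
```

play_rows([
  {"hand": -1, "dx": -0.006, "dy": -0.012, "dz": -0.02, "wx": -0.002, "wy": 0.002, "wz": 0},
  {"hand": -1, "dx": 0, "dy": 0, "dz": -0.04, "wx": 0, "wy": 0, "wz": 0},
  {"hand": -1, "dx": 0, "dy": 0, "dz": -0.01, "wx": 0, "wy": 0, "wz": 0},
  {"hand": -1, "dx": 0, "dy": 0, "dz": 0, "wx": 0, "wy": 0, "wz": 0},
])

```text
t: 34.0
ee_pos: [0.6015, -0.2562, 0.0353]
ee_rot: [-3.14, -0.008, -0.318]
force: [-0.4, 0.3, -1.4]
gripper_width: 0.0476
```

play_rows([
  {"hand": -1, "dx": -0.003, "dy": 0.001, "dz": -0.014, "wx": 0, "wy": 0.004, "wz": 0},
  {"hand": -1, "dx": 0, "dy": 0, "dz": -0.005, "wx": 0, "wy": 0, "wz": 0},
  {"hand": -1, "dx": 0, "dy": 0, "dz": 0, "wx": 0, "wy": 0, "wz": 0},
])

```text
t: 34.3
ee_pos: [0.6004, -0.2567, 0.0265]
ee_rot: [3.14, -0.003, -0.319]
force: [0.0, -0.3, -0.4]
gripper_width: 0.0473
```

play_rows([
  {"hand": -1, "dx": 0, "dy": 0, "dz": -0.004, "wx": 0, "wy": 0, "wz": 0},
  {"hand": -1, "dx": 0, "dy": 0, "dz": 0, "wx": 0, "wy": 0, "wz": 0},
])

```text
t: 34.5
ee_pos: [0.6007, -0.2568, 0.0249]
ee_rot: [3.14, -0.004, -0.319]
force: [0.2, 0.1, -1.5]
gripper_width: 0.0476
```

play_rows([
  {"hand": -1, "dx": 0, "dy": 0, "dz": -0.003, "wx": 0, "wy": 0, "wz": 0},
  {"hand": -1, "dx": 0, "dy": 0, "dz": 0, "wx": 0, "wy": 0, "wz": 0},
  {"hand": 0.6, "dx": 0, "dy": 0, "dz": 0, "wx": 0, "wy": 0, "wz": 0},
  {"hand": 0.6, "dx": 0, "dy": 0, "dz": 0, "wx": 0, "wy": 0, "wz": 0},
  {"hand": 0.6, "dx": 0, "dy": 0, "dz": 0, "wx": 0, "wy": 0, "wz": 0},
  {"hand": 0.6, "dx": 0, "dy": 0, "dz": 0, "wx": 0, "wy": 0, "wz": 0},
  {"hand": 0.6, "dx": 0, "dy": 0, "dz": 0.06, "wx": 0, "wy": 0, "wz": 0},
  {"hand": 0.6, "dx": 0, "dy": 0, "dz": 0.1, "wx": 0, "wy": 0, "wz": 0},
  {"hand": 0.6, "dx": 0, "dy": 0, "dz": 0.1, "wx": 0, "wy": 0, "wz": 0},
  {"hand": 0.6, "dx": -0.06, "dy": -0.06, "dz": 0.05, "wx": 0, "wy": 0, "wz": 0},
  {"hand": 0.6, "dx": -0.06, "dy": -0.06, "dz": 0.03, "wx": 0, "wy": 0, "wz": 0},
  {"hand": 0.6, "dx": -0.06, "dy": -0.06, "dz": 0, "wx": 0, "wy": 0, "wz": 0},
  {"hand": 0.6, "dx": -0.05, "dy": -0.05, "dz": 0, "wx": 0, "wy": 0, "wz": 0},
  {"hand": 0.6, "dx": 0, "dy": 0, "dz": 0, "wx": 0, "wy": 0, "wz": 0},
  {"hand": 0.6, "dx": 0, "dy": 0, "dz": 0, "wx": 0, "wy": 0, "wz": 0},
  {"hand": 0.6, "dx": 0, "dy": 0, "dz": 0, "wx": 0, "wy": 0, "wz": 0},
])

```text
t: 36.1
ee_pos: [0.4811, -0.3743, 0.2012]
ee_rot: [3.139, -0.007, -0.316]
force: [0.4, -0.2, -1.0]
gripper_width: 0.0694
```

```bash
cat > f6.py <<'E'
from fit import *
t=viewer.snapshot("top");save(t,"t15",(90,80,430,300),2.3);s=viewer.snapshot("scene");save(s,"s15",(90,110,370,310),2.8);w=viewer.snapshot("wrist");q=sense();print(q['t'],q['ee_pos'],q['force'])
for n,near in [("nut_short",(.5918,.2613)),("nut_long",(.5983,.1957)),("connector_wide",(.618,.0027)),("connector_thin",(.6086,-.0627)),("rotor",(.6,-.255))]:
    m=mask(s,n,near,tol=12)
    if m is not None: print(n,near,fit([(s,m)],n,near,(0,.5)))
E
python3 f6.py
```

```text
36.25 [ 0.48195092 -0.37344155  0.20087198] [-0.77403891  1.22328374  0.00696449]
  nut_short 0.53 [306, 172, 326, 195]
nut_short (0.5918, 0.2613) (array([0.5886, 0.2643, 0.6789]), np.float64(0.061))
  nut_long 0.71 [289, 179, 306, 203]
nut_long (0.5983, 0.1957) (array([0.5944, 0.1982, 0.035 ]), np.float64(0.054))
  connector_wide 0.54 [229, 214, 240, 236]
connector_wide (0.618, 0.0027) (array([0.6165, 0.0019, 0.0095]), np.float64(0.073))
  connector_thin 0.67 [203, 225, 219, 247]
connector_thin (0.6086, -0.0627) (array([ 0.6072, -0.0638,  0.4715]), np.float64(0.082))
  rotor 0.6 [121, 256, 138, 281]
rotor (0.6, -0.255) (array([ 0.597 , -0.2572,  0.1654]), np.float64(0.152))
```

View pics/t15.png

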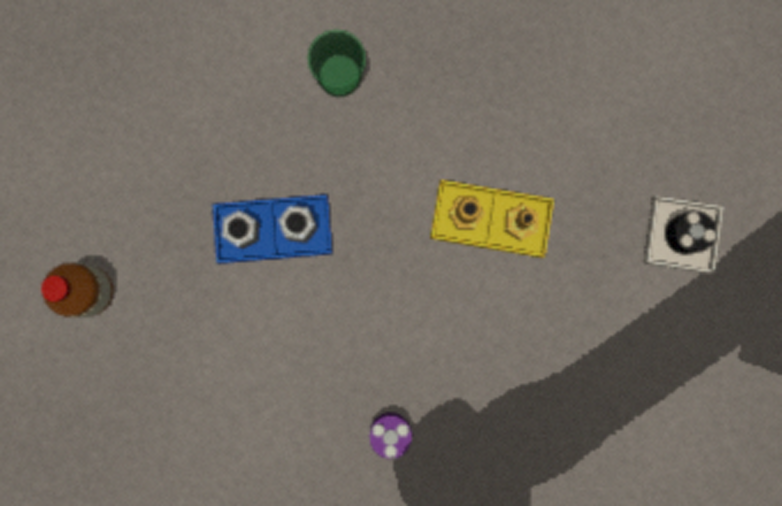

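View pics/s15.png

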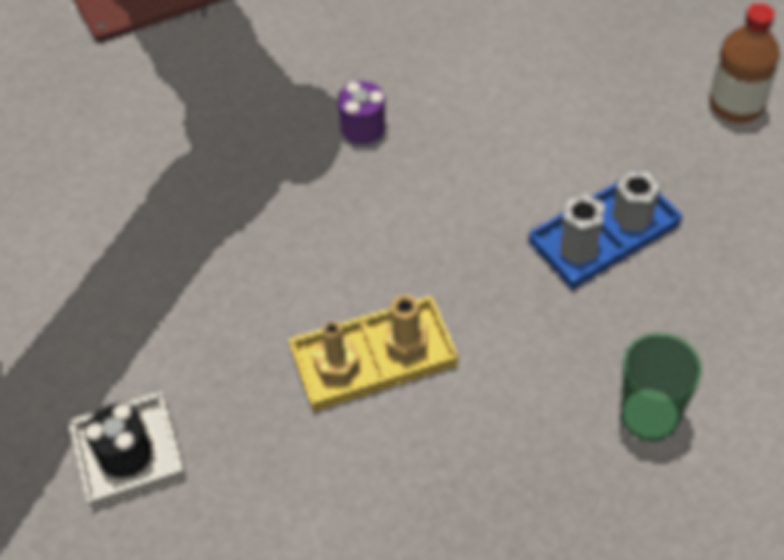

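Every part stands upright in its bay. The beaker, bottle and purple rotor haven't moved, and the arm is clear, so I'm handing in.

```bash
python3 -c "
from h import *
print(job.sign_off())"
```

```text
the job is handed in; nothing more can be done
None
```

The job is done and handed in at about 36 s of the 115 s allowed. I worked in the order asked:
- **Nuts:** the short one, then the long one, each in its own bay of the blue tray.
- **Connectors:** the wide one, then the thin one, each in its own bay of the yellow tray.
- **Rotor:** the black one in the white tray. I left the purple look-alike alone.

**Last checks:** the top and scene pictures show all five parts upright, one to a bay. The beaker, bottle and purple rotor stand where they were, and the arm is clear and touching nothing. The wrist force read about 3 N or less at the end of every move.

**Disagreements:**
- Silhouette fits from the scene camera put the parts within about 4 mm of the bay centres I aimed for. They ignore the 4 mm tray floor, which accounts for some of that.
- The rotor's fit was looser than the others (0.15 against 0.05–0.08). In the pictures it looks upright and inside the walls.
- The arm drifted up to about 13 mm on some moves, and I corrected this before each grasp and release.

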